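Change the wax block in the hold-down jig and latch the bar

TASK

Change over the hold-down jig: take the carved wax block out of it and put it in the tray, lay the uncarved wax block flat and fully down in the jig's nest in its place, then swing the hinged bar over it and press it home until it snaps into its roller catch. If the bar stands in the way at first, swing it back. Leave the cup, the tall can and the wooden block where they stand.

Things in the scene. Friction and masses are not known exactly. Their poses are not given: they have to be found in the camera images.
- jig: hold-down jig, fixed: plywood plate 172 x 100 x 15 mm. Origin at the centre of its underside, z up; x runs along the nest from the catch to the hinge. Hinge lugs at x = +68 mm (y to +-34 mm at the foot, 59 mm high). Catch at x = -60 mm: two steel cheeks, y 17 to 26 mm either side, 47 mm high, with white spring-loaded rollers between
- nest (a point): middle of the nest floor on top of the plate, 15 mm above the bench, axes as the jig's. Floor 76 mm (x) by 56 mm (y) between wooden fences 12 mm high that slope outward by 4 mm to guide a block in: one across each end, short ones at both ends of the long sides; the middle 48 mm of each long side is open for fingers. Takes a 70 x 50 mm wax block, long side along the jig's x
- bar_hinge (a point): the hinge axis of the bar, at x = +68 mm, z = 53 mm in the jig frame; the axis is the jig's y
- bar_grip (a point): middle of the bar's round wooden grip, 18 mm thick, covering 140 to 186 mm from the hinge axis; this point, at 164 mm, moves with the bar. At bar angle q it lies at the hinge + 164 mm x (-cos q, 0, sin q) in the jig's axes; closed, it overhangs the jig's catch end, 53 mm above the bench
- hold_bar (a joint): angle of the hold-down bar (steel, 14 x 12 mm, 186 mm long with grip): 0 = closed, level, underside 2 mm above a seated wax block, snapped in the catch; grows as it swings up and back; 1.57 upright, stop 1.95. Stiff: stays where left, moves with 1 to 3 N at the grip; from 0.12 to 0.05 rad it takes 5 to 10 N downward to snap in. May start leaning over the nest
- carved_center (a point): centre (15 mm above its underside) of the finished wax block: green, 50 x 70 x 30 mm (its x, y, z), with a rectangular pocket 32 x 52 mm carved in its top, walls 9 mm thick. It starts in the nest, its y axis along the jig's x
- blank_center (a point): centre (15 mm above its underside) of the uncarved wax block: green, plain, solid, 50 x 70 x 30 mm (its x, y, z), lying flat on the bench at any yaw
- tray: open blue plastic tray, fixed, 130 x 190 x 55 mm (its x, y, z), origin at the centre of its underside; the flat floor, 7 mm above the bench, measures about 100 x 140 mm; walls slope out a little to the 55 mm high rim
- wood_center (a point): centre (17.5 mm above its underside) of a wooden layered block, 35 x 60 x 35 mm, not to be used. It and the uncarved wax block swap places at random
- cup: casting cup, 70 mm across, 61 mm high, standing on the bench; origin at the centre of its underside; leave it
- tall_can: spray can, 56 mm across, 204 mm high, standing on the bench; origin at the centre of its underside; leave it
Things that resemble listed ones, but are neither listed nor needed, are in the scene too. Leave any orange look-alike of the part that bears carved_center alone.

How it is judged:
By the outcome, as a careful person would: the job done as asked, in the order asked, and still so for the second after the job is handed in, with the robot touching nothing.
It also fails if it takes over 72 s, if anything falls off the work surface, if the arm or the gripper's body presses on something with over 40 N, if the wrist force passes 120 N, or if a joint passes its speed limit or range.

ROBOT

A 6-joint arm with a two-finger parallel gripper is mounted at the origin on a cart in front of the work surface, level with it; the furniture and walls round the work are solid. World frame = base frame: x ahead of the robot, y to its left, z up, the work surface at z = 0. Lengths are in mm, angles in rad, forces in N, time in s.
With the tool pointing down it reaches from about 350 to 775 mm from the base axis. Payload 7.3 kg.
Tool frame: the origin (TCP) lies midway between the tips of the shut fingers; the grasp point (between the pads) lies 19 mm behind it; z points along the fingers, y is the direction in which the jaws open and shut (so a half turn about z gives the same grasp; the last joint's range is limited). The gripper opens to 92 mm and grips with 3 to 60 N. Pads are 19 mm wide; open, the fingers measure 130 mm over their backs; the gripper's body (75 mm by 190 mm) begins 47 mm behind the grasp point.
Start: joints at [1.18, 0.342, 1.524, -0, 1.275, -0.146], TCP at [127.224, 509.371, 226.741] pointing down, gripper open.
Joint ranges: [-2.53, 2.53], [-0.77, 2.02], [0.04, 2.7], [-1, 4.14], [0.28, 2.66], [-3.11, 3.11]. Speed limits (rad/s): [2.57, 2.57, 3.14, 3.14, 3.14, 3.14].

INTERFACE

Orientations are given as a unit quaternion [w, x, y, z].
In Python, from plant import robot gives the robot as it stands.
- The arm moves only by the shell command python3 -m pendant 'ROWS' [OPENING] [FORCE]. ROWS is JSON, a list of rows, each an object with "slide": the shift along the tool's x, y, z in cm, a list of three; "spin": the turn about the tool's z in degrees. In form: [{"slide": [tx, ty, tz], "spin": spin}, ...]. A call has 1 to 5 rows; each row is the pose to reach, as a shift and turn from the pose commanded when the call began, along the tool's axes at that moment; what a row does not reach only later rows make up. A row lasts 1/10 s, in which the tool goes at most 50 mm and 8.59 degrees, less where a joint would pass 70% of its speed; a pose out of reach is approached as far as the arm can. A call with a gripper value outside its range is refused whole. OPENING is the closure, from 0 (fully open) to 1 (shut), set as the call begins (- or left out, the last holds). The fingers move at their own pace and stop on an object; FORCE is the grip in N (left out, the last holds). Time passes only in rows, so rows that repeat a pose let the fingers close. It gives the time, the measured TCP pose, the force and the opening at its end, in the units of the state.
- robot.get_state(): the state, without advancing time (a new reading comes with each control period).
- robot.grab_frame(name): name is "side" or "top" or "wrist"; returns the picture (480x640x3 uint8, red, green, blue); there is no depth.
- robot.camera_model(name): a dict with "fovy" (degrees; the focal length in pixels is half the picture's height over the tangent of half this angle, whatever the lens; pixels are square), "cx", "cy" (the principal point, pixels), "dist_coeffs" ([k1, k2, p1, p2, k3] as OpenCV has them; the pictures are not rectified), "R" (3x3) and "t" (3): a world point X has camera coordinates R X + t; the wrist camera has in their place "hand_eye" (4x4, takes a point from camera to tool coordinates, whose origin is the TCP and whose axes are the flange's). Camera axes: x right, y down, z forward; pixel columns grow to the right and rows downward; lengths in mm; the calibration is good to about 2 mm. A picture is of the moment at which its call begins: read the wrist's pose just before it. camera_model takes no time and is no camera call.
- robot.sign_off(): hands the job in, once; it reports no verdict.
The state is a dict: "time_s": time; "joints": joint angles; "joint_vel": joint speeds; "tau": joint torques, N m; "tool_pos": TCP position; "tcp_rot": TCP orientation; "ft_force": force on the tool from outside, world axes, zero at the start; "wrist_torque": the same for the moment, N m; "finger_gap": finger opening in mm.
Only numpy, scipy, OpenCV 4.12 (cv2) and the standard library are available. Lean on these libraries where they do the work, as an engineer would, in place of code of your own. Each camera call takes 0.05 s, during which the arm holds its last target.

## Working session

There is one attempt and no reset: what is moved stays moved. The work goes in short steps, Python scripts to look and compute and a shell command to move; the robot and the scene stay as the last step left them, time stands still between calls to the robot, and variables do not carry over. Pictures are saved under pics/ and viewed, and the job is handed in when it is done.

```bash
ls; mkdir -p pics; python3 - <<'E'
from plant import robot
import cv2,numpy as np
s=robot.get_state()
for k,v in s.items(): print(k,np.round(v,3))
for n in ("side","top","wrist"):
    c=robot.camera_model(n); print(n,{k:np.round(v,4).tolist() for k,v in c.items()})
    cv2.imwrite(f"pics/{n}0.png",cv2.cvtColor(robot.grab_frame(n),cv2.COLOR_RGB2BGR))
E
```

```text
pics
time_s 0.0
joints [ 1.18   0.343  1.525  0.     1.275 -0.146]
joint_vel [-0.002  0.001  0.     0.    -0.001 -0.001]
tau [ 3.0000e-03 -4.3125e+01 -2.4422e+01  7.2000e-02  5.6000e-02 -0.0000e+00]
tool_pos [127.046 508.977 226.028]
tcp_rot [-0.     0.122  0.993 -0.001]
ft_force [ 0.024 -0.121 -0.05 ]
wrist_torque [-0.061  0.053 -0.018]
finger_gap 91.549
side {'fovy': 47.6203, 'cx': 320.076, 'cy': 234.6185, 'dist_coeffs': [-0.064, 0.0, 0.0, 0.0, 0.0], 'R': [[1.0, 0.0013, 0.0018], [0.0022, -0.6214, -0.7835], [0.0001, 0.7835, -0.6214]], 't': [-537.6838, 175.6663, 866.9264]}
top {'fovy': 55.1277, 'cx': 314.5063, 'cy': 235.8576, 'dist_coeffs': [-0.0347, 0.0, 0.0, 0.0, 0.0], 'R': [[-0.0163, -0.9994, -0.0319], [-0.9878, 0.021, -0.1546], [0.1552, 0.029, -0.9875]], 't': [215.5504, 549.3917, 815.993]}
wrist {'fovy': 71.484, 'cx': 323.7938, 'cy': 237.5039, 'dist_coeffs': [-0.0403, 0.0, 0.0, 0.0, 0.0], 'hand_eye': [[-0.0004, -0.9651, -0.2619, 70.6436], [1.0, -0.0005, 0.0001, -0.7112], [-0.0002, -0.2619, 0.9651, -158.5601], [0.0, 0.0, 0.0, 1.0]]}
```

View pics/side0.png

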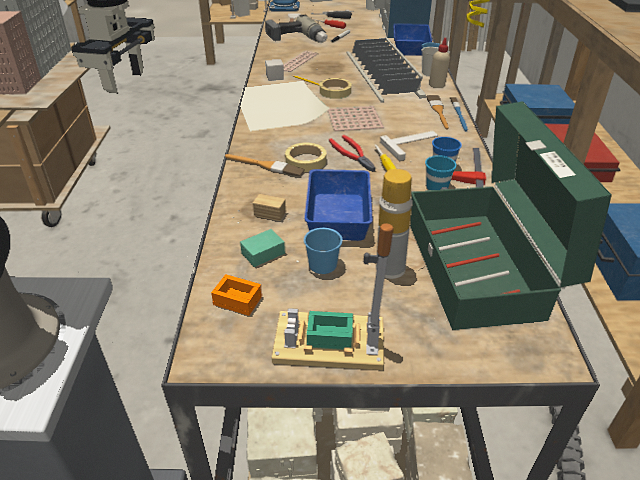

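View pics/top0.png

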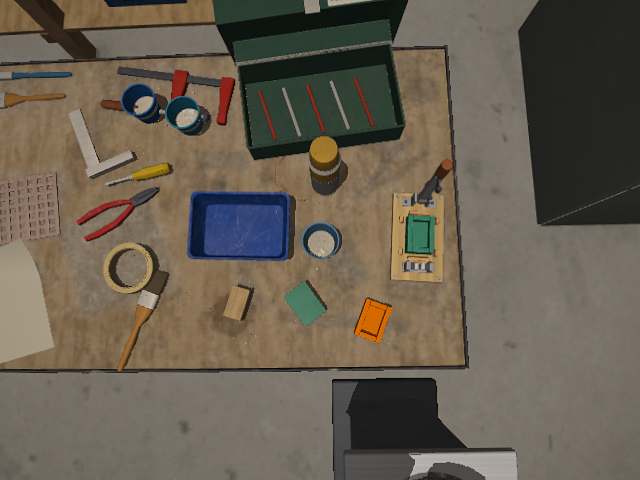

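View pics/wrist0.png

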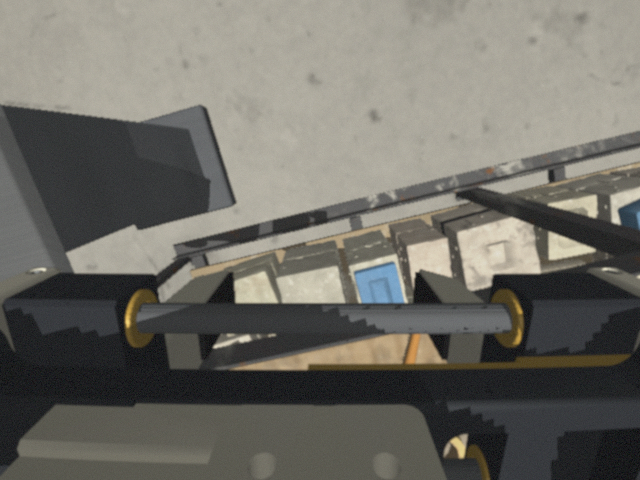

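The side view shows the jig with the bar about upright (grip near (385,240)) and the carved block in the nest at (330,328). The blank is at (263,247), the orange decoy at (237,294), and the tray at (340,200). In the top view the jig is at (417,237), the blank at (305,303) and the tray at (240,225).

```bash
cat > h.py <<'E'
import numpy as np, cv2
from plant import robot
from scipy.spatial.transform import Rotation as Rt
def K(c):
    f=240/np.tan(np.radians(c["fovy"])/2)
    return np.array([[f,0,c["cx"]],[0,f,c["cy"]],[0,0,1.]])
def pose(n,s=None):
    c=robot.camera_model(n)
    if n!="wrist": return c,np.array(c["R"]),np.array(c["t"])
    s=s or robot.get_state()
    q=s["tcp_rot"]; R=Rt.from_quat([q[1],q[2],q[3],q[0]]).as_matrix()
    T=np.eye(4);T[:3,:3]=R;T[:3,3]=s["tool_pos"]
    M=np.linalg.inv(T@np.array(c["hand_eye"]))
    return c,M[:3,:3],M[:3,3]
def ray(n,px,s=None):
    c,R,t=pose(n,s)
    u=cv2.undistortPoints(np.array(px,float).reshape(-1,1,2),K(c),np.array(c["dist_coeffs"],float)).reshape(-1,2)
    d=np.c_[u,np.ones(len(u))]@R
    return -R.T@t,d
def onplane(n,px,z,s=None):
    o,d=ray(n,px,s); k=(z-o[2])/d[:,2]
    return o+d*k[:,None]
def tri(p1,p2):
    (o1,d1),(o2,d2)=p1,p2
    d1=d1[0];d2=d2[0]
    k=np.linalg.lstsq(np.c_[d1,-d2],o2-o1,rcond=None)[0]
    a=o1+k[0]*d1;b=o2+k[1]*d2
    return (a+b)/2,np.linalg.norm(a-b)
def proj(n,P,s=None):
    c,R,t=pose(n,s)
    return cv2.projectPoints(np.array(P,float).reshape(-1,1,3),cv2.Rodrigues(R)[0],t,K(c),np.array(c["dist_coeffs"],float))[0].reshape(-1,2)
def grab(n,name):
    s=robot.get_state(); im=robot.grab_frame(n)
    cv2.imwrite(f"pics/{name}.png",cv2.cvtColor(im,cv2.COLOR_RGB2BGR)); return s,im
E
python3 - <<'E'
from h import *
im=cv2.imread("pics/top0.png");hsv=cv2.cvtColor(im,cv2.COLOR_BGR2HSV)
print("blank,carved,orange,wood px hsv",hsv[303,305],hsv[218,430],hsv[235,407],hsv[320,372],hsv[302,238],hsv[225,240],hsv[270,400])
def seg(lo,hi,roi):
    m=cv2.inRange(hsv,np.array(lo),np.array(hi)); k=np.zeros_like(m);x0,y0,x1,y1=roi;k[y0:y1,x0:x1]=m[y0:y1,x0:x1]
    cs,_=cv2.findContours(k,cv2.RETR_EXTERNAL,cv2.CHAIN_APPROX_NONE)
    return max(cs,key=cv2.contourArea)
for nm,lo,hi,roi,z in [("blank",(65,60,40),(95,255,255),(270,265,340,340),30),("carved",(65,60,40),(95,255,255),(395,205,445,262),45),("tray",(105,100,30),(130,255,255),(175,180,300,270),55),("plate",(15,40,120),(32,255,255),(380,185,450,290),15)]:
    c=seg(lo,hi,roi)
    P=onplane("top",c.reshape(-1,2),z)[:,:2].astype(np.float32)
    print(nm,cv2.contourArea(c),cv2.boundingRect(c),cv2.minAreaRect(P))
E
python3 -c "
import cv2
a=cv2.imread('pics/top0.png')[150:350,180:460];cv2.imwrite('pics/topc.png',cv2.resize(a,None,fx=2.8,fy=2.8,interpolation=2))
a=cv2.imread('pics/side0.png')[160:380,200:460];cv2.imwrite('pics/sidec.png',cv2.resize(a,None,fx=2.7,fy=2.7,interpolation=2))"
```

```text
blank,carved,orange,wood px hsv [ 75  95 123] [ 78 142  88] [ 77 143  50] [ 15 255 211] [ 17 113 162] [112 158 124] [ 19 125 174]
blank 925.0 (284, 281, 42, 45) ((429.1762390136719, 226.44020080566406), (68.59239196777344, 49.18938446044922), 35.58177947998047)
carved 961.0 (405, 215, 30, 39) ((552.6521606445312, 8.710800170898438), (52.605003356933594, 72.0413818359375), 85.50205993652344)
tray 6527.0 (187, 192, 103, 68) ((575.3387451171875, 347.49603271484375), (189.6749267578125, 127.73774719238281), 88.53398895263672)
plate 6474.0 (380, 185, 70, 105) ((553.525634765625, 11.583503723144531), (135.4200439453125, 205.90927124023438), 87.80035400390625)
```

View pics/topc.png

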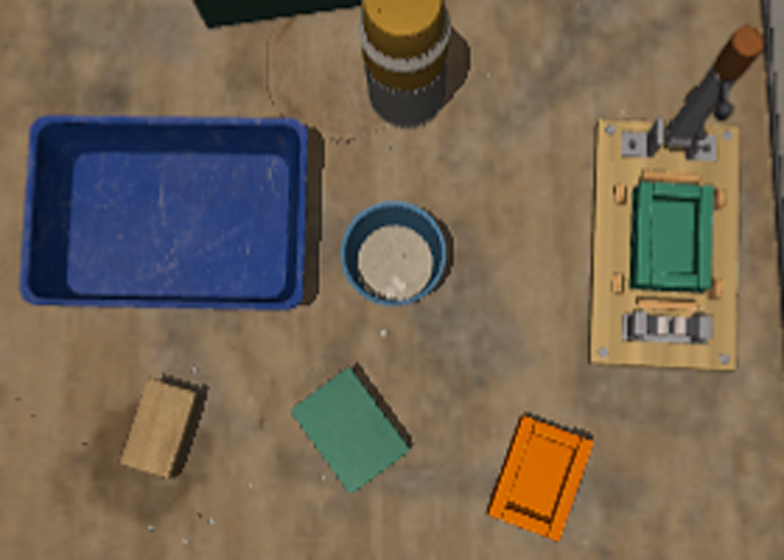

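View pics/sidec.png

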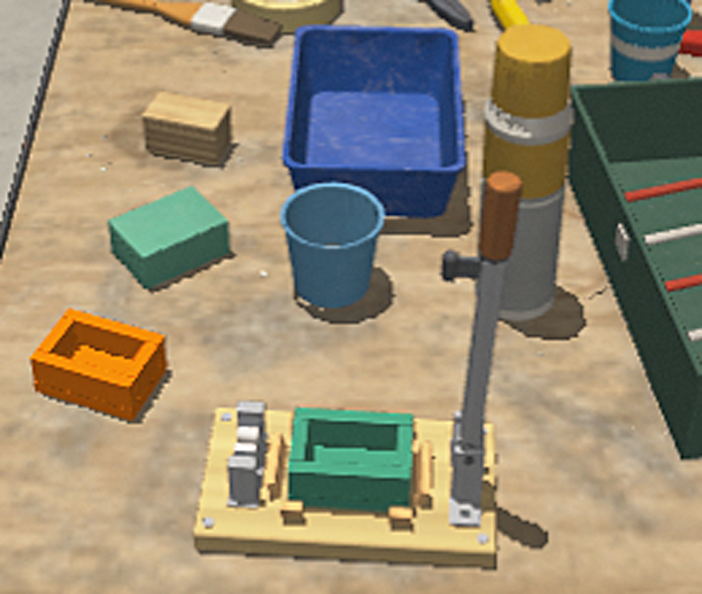

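```bash
python3 - <<'E'
from h import *
c=lambda p:(np.array(p,float)+.5)/2.8+[180,150]-.5
s=lambda p:(np.array(p,float)+.5)/2.7+[200,160]-.5
# plate corners: near-left etc
tp=c([(598,119),(742,126),(737,370),(589,363)])
P=onplane("top",tp,15)[:,:2];print("plate top",np.round(P,1),P.mean(0))
L=(P[0]+P[1]-P[2]-P[3])/2;print("yaw",np.degrees(np.arctan2(L[1],L[0])),np.linalg.norm(L))
sp=s([(222,408),(495,425),(495,560),(196,543)])
Q=onplane("side",sp,15)[:,:2];print("plate side",np.round(Q,1),Q.mean(0))
L=(Q[1]+Q[2]-Q[0]-Q[3])/2;print("yaw",np.degrees(np.arctan2(L[1],L[0])),np.linalg.norm(L))
print("grip end",tri(ray("top",[c((747,42))]),ray("side",[s((506,180))])))
print("knob",tri(ray("top",[c((722,105))]),ray("side",[s((450,265))])))
print("grip base",tri(ray("top",[c((722,75))]),ray("side",[s((497,257))])))
# side views: blank
im=cv2.imread("pics/side0.png");hsv=cv2.cvtColor(im,cv2.COLOR_BGR2HSV)
Q=onplane("side",s([(110,230),(195,187),(230,228),(146,262)]),30)[:,:2];print("blank side",np.round(Q,1),Q.mean(0))
Q=onplane("side",s([(293,409),(413,411),(411,476),(290,473)]),45)[:,:2];print("carved side",np.round(Q,1),Q.mean(0))
Q=onplane("side",s([(292,32),(458,32),(462,168),(287,165)]),55)[:,:2];print("tray side",np.round(Q,1),Q.mean(0))
Q=onplane("side",s([(282,205),(385,205)]),61)[:,:2];print("cup",Q.mean(0)); print("can", onplane("side",[s((535,45))],204))
print("cup top",onplane("top",[c((395,255))],61))
E
```

```text
plate top [[641.8  49.9]
 [634.5 -50.4]
 [464.5 -36.8]
 [471.2  63.3]] [553.01300224   6.53171051]
yaw -4.525466427830752 170.7823959142675
plate side [[473.9  61. ]
 [641.4  47.2]
 [632.5 -54.8]
 [465.  -43.3]] [553.20158656   2.50821149]
yaw -4.3284980262024915 167.90884963034284
grip end (array([625.95159922,   2.41391871, 237.95965022]), np.float64(0.487194914985095))
knob (array([603.95878034,   3.84257956, 182.25372585]), np.float64(4.465849939469533))
grip base (array([624.25398477,   3.92749885, 186.48870513]), np.float64(3.045977214761062))
blank side [[388.2 215.3]
 [443.8 264.1]
 [471.4 217.8]
 [416.5 181.5]] [429.97298988 219.68485909]
carved side [[518.7  31.8]
 [589.3  30.4]
 [586.  -19.6]
 [517.9 -17.6]] [552.95942564   6.25953712]
tray side [[510.6 434.2]
 [643.4 434.9]
 [633.6 254.4]
 [510.5 257.4]] [574.51894446 345.24597926]
cup [543.01458416 204.76493263]
can [[663.34934687 180.04596917 204.        ]]
cup top [[541.66407362 193.43385192  61.        ]]
```

```bash
cat >> h.py <<'E'
JC=np.array([553.,5.]);JY=np.radians(-4.4)
def j2w(x,y,c=None,yaw=None):
    a=JY if yaw is None else yaw; c=JC if c is None else c
    return c+np.array([np.cos(a)*x-np.sin(a)*y,np.sin(a)*x+np.cos(a)*y])
def go(xy,z,ty=None):
    """print slide(cm)/spin(deg) from measured pose to world xy,z with tool y at world angle ty (rad)"""
    s=robot.get_state();q=s["tcp_rot"];R=Rt.from_quat([q[1],q[2],q[3],q[0]]).as_matrix()
    d=R.T@(np.array([*xy,z])-s["tool_pos"])
    a=np.arctan2(R[1,1],R[0,1]); sp=0
    if ty is not None: sp=-((np.degrees(ty-a)+90)%180-90)
    print("slide cm",np.round(d/10,2),"spin",round(float(sp),1),"| tooly",round(float(np.degrees(a)),1),"t",round(float(s["time_s"]),2),"F",np.round(s["ft_force"],1))
E
python3 - <<'E'
from h import *
go(j2w(25,0),205,JY+np.pi/2)
E
python3 -m pendant '[{"slide":[0,0,0],"spin":0}]' 1 20
```

```text
slide cm [-56.   -38.16   2.16] spin -9.6 | tooly 76.0 t 0.15 F [0.7 0.5 0.1]
time_s: 0.25
tool_pos: [127.2, 509.2, 226.4]
tcp_rot: [-0.0, 0.122, 0.993, -0.0]
ft_force: [0.7, 0.6, -0.1]
finger_gap: 87.3
```

```bash
python3 -m pendant '[{"slide":[-4.2,-2.8,0],"spin":-3},{"slide":[-8.4,-5.7,0],"spin":-6},{"slide":[-12.5,-8.5,0],"spin":-9.6},{"slide":[-16.5,-11.2,0],"spin":-9.6},{"slide":[-20.5,-14,0],"spin":-9.6}]'
python3 -c "
from h import *
go(j2w(25,0),205,JY+np.pi/2)"
```

```text
time_s: 0.75
tool_pos: [293.1, 322.3, 226.8]
tcp_rot: [0.0, 0.038, 0.999, 0.0]
ft_force: [0.9, 1.0, 0.4]
finger_gap: 48.3
slide cm [-30.84 -29.64   2.19] spin -0.0 | tooly 85.6 t 0.75 F [0.9 1.  0.4]
```

```bash
python3 -m pendant '[{"slide":[-3.5,-3.4,0],"spin":0},{"slide":[-7,-6.8,0],"spin":0},{"slide":[-10.5,-10.2,0],"spin":0},{"slide":[-14,-13.6,0],"spin":0},{"slide":[-17.5,-17,0],"spin":0}]'
python3 -m pendant '[{"slide":[-3.5,-3.4,0.5],"spin":0},{"slide":[-7,-6.8,1],"spin":0},{"slide":[-10,-9.6,1.5],"spin":0},{"slide":[-12.5,-12,2],"spin":0},{"slide":[-13.2,-12.6,2.2],"spin":0}]'
python3 -c "
from h import *
go(j2w(25,0),205,JY+np.pi/2);go(j2w(98,0),202,JY+np.pi/2)
grab('side','s1');grab('wrist','w1')"
```

```text
time_s: 1.25
tool_pos: [454.6, 139.1, 226.8]
tcp_rot: [0.0, 0.039, 0.999, 0.0]
ft_force: [0.2, 1.5, -1.2]
finger_gap: 8.1
time_s: 1.75
tool_pos: [576.9, 2.1, 203.5]
tcp_rot: [-0.0, 0.04, 0.999, -0.0]
ft_force: [-0.1, 0.3, 0.4]
finger_gap: 0.6
slide cm [-0.09  0.1  -0.15] spin -0.2 | tooly 85.4 t 1.75 F [-0.1  0.3  0.4]
slide cm [-7.39  0.13  0.14] spin -0.2 | tooly 85.4 t 1.75 F [-0.1  0.3  0.4]
```

View pics/s1.png

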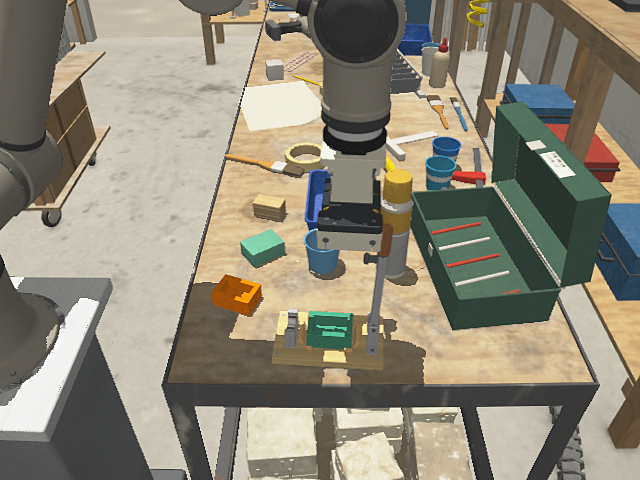

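View pics/w1.png

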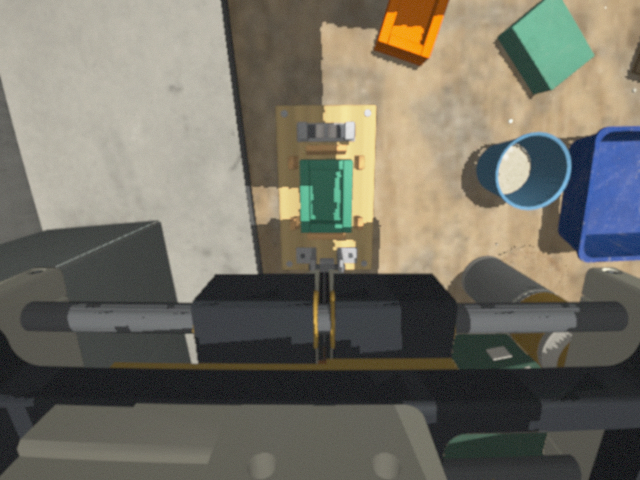

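The gripper is just on the catch side of the upright bar (grip at (386,240) in the side view). The wrist view shows the plate and its far corners near (279,106) and (376,106), with the carved block at (327,193). I'll refine the jig from it.

```bash
python3 - <<'E'
from h import *
s=robot.get_state()
print(proj("side",[s["tool_pos"]]),proj("top",[s["tool_pos"]]))
im=cv2.imread("pics/w1.png");hsv=cv2.cvtColor(im,cv2.COLOR_BGR2HSV)
P=onplane("wrist",[(279,106),(376,105),(372,268),(282,268)],15,s);print(np.round(P[:,:2],1))
m=cv2.inRange(hsv,np.array((65,60,30)),np.array((95,255,255)));k=np.zeros_like(m);k[150:240,290:362]=m[150:240,290:362]
c=max(cv2.findContours(k,0,1)[0],key=cv2.contourArea);print(cv2.boundingRect(c))
r=cv2.minAreaRect(onplane("wrist",c.reshape(-1,2),45,s)[:,:2].astype(np.float32));print(r)
k[:]=0;k[0:100,490:600]=m[0:100,490:600]
cs=cv2.findContours(k,0,1)[0];c=max(cs,key=cv2.contourArea)
print("blank",cv2.boundingRect(c),cv2.minAreaRect(onplane("wrist",c.reshape(-1,2),30,s)[:,:2].astype(np.float32)))
a=im[90:290,250:400];cv2.imwrite("pics/w1c.png",cv2.resize(a,None,fx=4,fy=3,interpolation=2))
E
```

```text
[[348.01325616 245.33882725]] [[441.77050846 202.98228777]]
[[461.8 -31.4]
 [468.4  63.6]
 [637.7  52.2]
 [629.8 -47.1]]
(300, 160, 52, 72)
((550.1633911132812, 7.1795501708984375), (49.00873565673828, 68.03861236572266), 85.43980407714844)
blank (499, 0, 95, 93) ((428.8402099609375, 221.04714965820312), (70.16922760009766, 64.01725006103516), 35.60539245605469)
```

View pics/w1c.png

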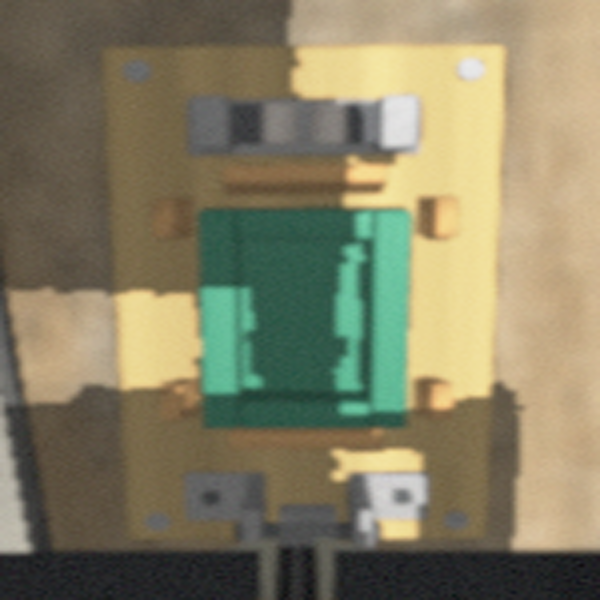

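```bash
sed -i 's/^JC=.*;/JC=np.array([551.5,7.]);/' h.py
python3 -m pendant '[{"slide":[-2,0.3,0],"spin":0},{"slide":[-3.5,0.3,0],"spin":0},{"slide":[-5,0.3,0],"spin":0},{"slide":[-6.5,0.3,0],"spin":0},{"slide":[-7.4,0.3,0],"spin":0}]'
python3 -m pendant '[{"slide":[0,0,0],"spin":0}]'
python3 -c "
from h import *
grab('side','s2')"
```

```text
time_s: 2.35
tool_pos: [648.9, 4.3, 204.8]
tcp_rot: [-0.001, 0.038, 0.999, 0.0]
ft_force: [-1.7, -0.2, -0.2]
finger_gap: 0.1
time_s: 2.45
tool_pos: [649.2, 4.0, 204.7]
tcp_rot: [-0.0, 0.038, 0.999, 0.0]
ft_force: [-0.4, 0.5, 0.2]
finger_gap: 0.8
```

View pics/s2.png

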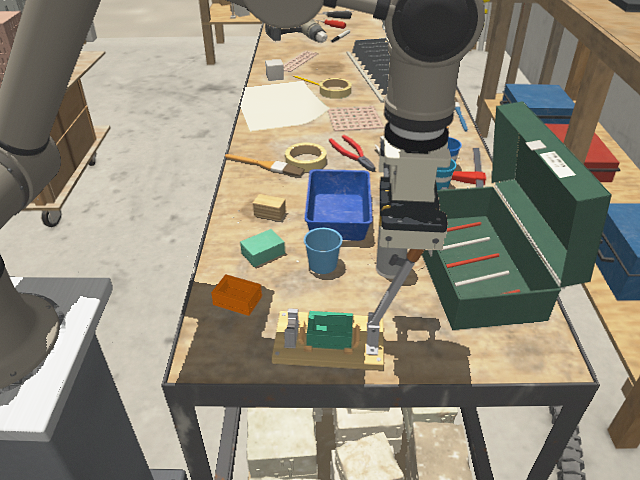

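```bash
python3 -m pendant '[{"slide":[3,0,0],"spin":0},{"slide":[6,0.2,0],"spin":0},{"slide":[9,0.3,1],"spin":0},{"slide":[10,0.3,4],"spin":0},{"slide":[10,0.3,7],"spin":0}]' 0
python3 -m pendant '[{"slide":[0,0,1],"spin":0},{"slide":[0,0,1],"spin":0}]'
python3 - <<'E'
from h import *
s,im=grab('wrist','w3')
print(s["tool_pos"])
go(j2w(0,0),120,JY+np.pi/2)
E
```

```text
time_s: 3.0
tool_pos: [548.0, 14.2, 135.7]
tcp_rot: [0.001, 0.038, 0.999, 0.0]
ft_force: [0.7, -0.5, 0.6]
finger_gap: 35.6
time_s: 3.2
tool_pos: [548.9, 13.6, 124.1]
tcp_rot: [-0.001, 0.038, 0.999, 0.0]
ft_force: [0.4, 0.3, -0.2]
finger_gap: 52.0
[548.88008564  13.59010529 124.09194635]
slide cm [-0.2  -0.62  0.52] spin -0.0 | tooly 85.6 t 3.25 F [-0.1  0.7 -0.1]
```

View pics/w3.png

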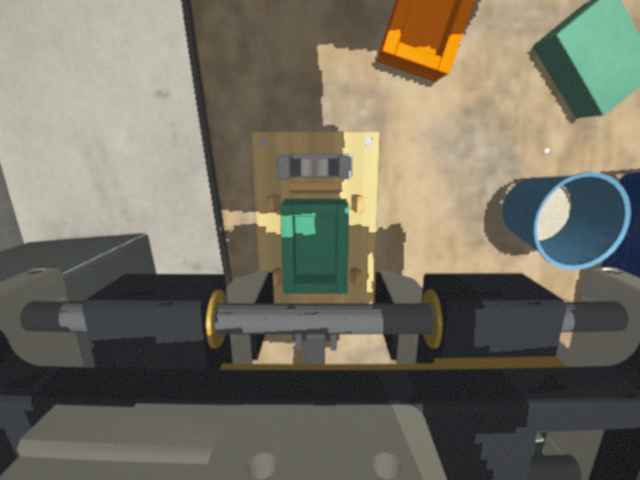

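```bash
python3 - <<'E'
from h import *
s=robot.get_state()
im=cv2.imread("pics/w3.png");hsv=cv2.cvtColor(im,cv2.COLOR_BGR2HSV)
m=cv2.inRange(hsv,np.array((65,60,30)),np.array((95,255,255)));k=np.zeros_like(m);k[185:305,270:362]=m[185:305,270:362]
c=max(cv2.findContours(k,0,1)[0],key=cv2.contourArea);print(cv2.boundingRect(c))
r=cv2.minAreaRect(onplane("wrist",c.reshape(-1,2),45,s)[:,:2].astype(np.float32));print(r)
P=onplane("wrist",[(253,131),(379,132)],15,s);print("catch end plate",np.round(P[:,:2],1),P[:,:2].mean(0), "pred",j2w(-86,0))
print("catch",onplane("wrist",[(314.5,159)],47,s),j2w(-60,0))
E
```

```text
(281, 199, 68, 94)
((551.0368041992188, 5.547000885009766), (49.289119720458984, 72.65304565429688), 85.55133056640625)
catch end plate [[462.9 -35.4]
 [471.2  61.6]] [467.02637564  13.13175368] pred [465.75346331  13.59783642]
catch [[486.75823103  11.17708523  47.        ]] [491.67683487  11.60314169]
```

```bash
sed -i 's/^JC=.*;/JC=np.array([551.5,6.5]);/' h.py
python3 -m pendant '[{"slide":[-0.25,-0.7,0],"spin":0},{"slide":[-0.25,-0.7,0],"spin":0},{"slide":[-0.25,-0.7,0],"spin":0},{"slide":[-0.25,-0.7,1],"spin":0},{"slide":[-0.25,-0.7,3],"spin":0}]' 0
python3 -c "
from h import *
go(j2w(0,0),20,JY+np.pi/2)"
```

```text
time_s: 3.75
tool_pos: [553.0, 5.7, 95.4]
tcp_rot: [0.002, 0.039, 0.999, -0.0]
ft_force: [0.7, 0.3, 0.7]
finger_gap: 90.9
slide cm [0.18 0.06 7.54] spin -0.0 | tooly 85.6 t 3.75 F [0.7 0.3 0.7]
```

```bash
python3 -m pendant '[{"slide":[0.15,0.06,3],"spin":0},{"slide":[0.15,0.06,5],"spin":0},{"slide":[0.15,0.06,6.5],"spin":0},{"slide":[0.15,0.06,7.3],"spin":0},{"slide":[0.15,0.06,7.4],"spin":0}]' 0
python3 -m pendant '[{"slide":[0,0,0],"spin":0},{"slide":[0,0,0],"spin":0},{"slide":[0,0,0],"spin":0},{"slide":[0,0,0],"spin":0},{"slide":[0,0,0],"spin":0}]' 1 20
```

```text
time_s: 4.25
tool_pos: [549.8, 6.7, 19.5]
tcp_rot: [-0.001, 0.039, 0.999, 0.0]
ft_force: [-0.2, -1.3, 0.5]
finger_gap: 91.8
time_s: 4.75
tool_pos: [550.7, 6.6, 21.1]
tcp_rot: [0.0, 0.039, 0.999, 0.0]
ft_force: [-0.4, -0.7, -0.3]
finger_gap: 56.4
```

```bash
python3 -m pendant '[{"slide":[0,0,0],"spin":0},{"slide":[0,0,0],"spin":0},{"slide":[0,0,0],"spin":0}]' 1 20
python3 -m pendant '[{"slide":[0,0,-1],"spin":0},{"slide":[0,0,-2.5],"spin":0},{"slide":[0,0,-5],"spin":0},{"slide":[0,0,-8],"spin":0},{"slide":[0,0,-11],"spin":0}]'
python3 -c "
from h import *
print(robot.get_state()['tool_pos'])
grab('wrist','w4')
go(np.array([580,350]),135,np.pi/2)"
```

```text
time_s: 5.05
tool_pos: [550.6, 6.6, 20.9]
tcp_rot: [0.0, 0.039, 0.999, 0.0]
ft_force: [0.1, 0.4, 2.8]
finger_gap: 50.2
time_s: 5.55
tool_pos: [550.1, 6.6, 132.1]
tcp_rot: [-0.0, 0.039, 0.999, 0.0]
ft_force: [0.9, -0.8, -0.4]
finger_gap: 50.1
[550.13432834   6.64193489 132.09574765]
slide cm [-0.06 34.47  0.23] spin -4.4 | tooly 85.6 t 5.6 F [ 2.2 -0.   3.8]
```

View pics/w4.png

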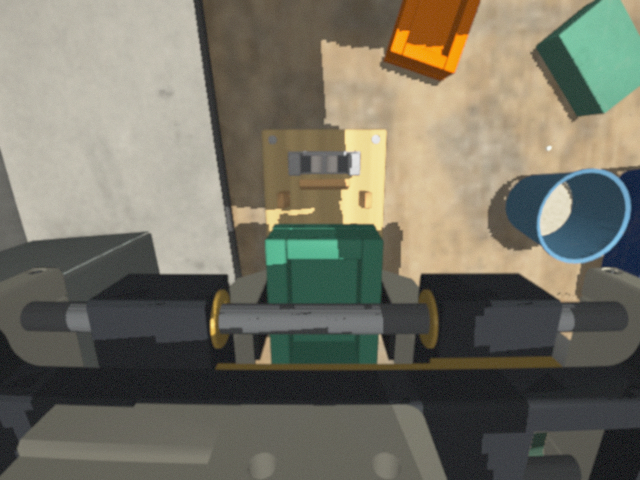

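```bash
python3 -m pendant '[{"slide":[0.1,3.5,-0.5],"spin":0},{"slide":[0.1,7.5,-1],"spin":0},{"slide":[0.1,12,-1],"spin":0},{"slide":[0.1,16,-1],"spin":0},{"slide":[0.1,20.5,-1],"spin":0}]'
python3 -m pendant '[{"slide":[0,3.5,0],"spin":-1},{"slide":[0,7,0],"spin":-2},{"slide":[0,10.5,1],"spin":-3.5},{"slide":[0,13,2],"spin":-3.5},{"slide":[0,13.6,4],"spin":-3.5}]'
python3 -m pendant '[{"slide":[0,0,0],"spin":0},{"slide":[0,0,0],"spin":0}]'
python3 - <<'E'
from h import *
go(np.array([575,346.5]),14,np.radians(89))
grab('wrist','w5');grab('top','t5')
E
```

```text
time_s: 6.1
tool_pos: [565.2, 212.3, 141.2]
tcp_rot: [0.0, 0.039, 0.999, -0.0]
ft_force: [0.1, 0.3, -1.6]
finger_gap: 50.0
time_s: 6.6
tool_pos: [576.1, 350.1, 101.8]
tcp_rot: [0.002, 0.007, 1.0, 0.001]
ft_force: [0.4, -0.6, -0.5]
finger_gap: 49.8
time_s: 6.8
tool_pos: [575.5, 346.3, 100.7]
tcp_rot: [-0.0, 0.008, 1.0, -0.0]
ft_force: [0.1, -0.6, -1.2]
finger_gap: 50.1
slide cm [0.04 0.03 8.67] spin 0.1 | tooly 89.1 t 6.8 F [ 0.1 -0.6 -1.2]
```

View pics/w5.png

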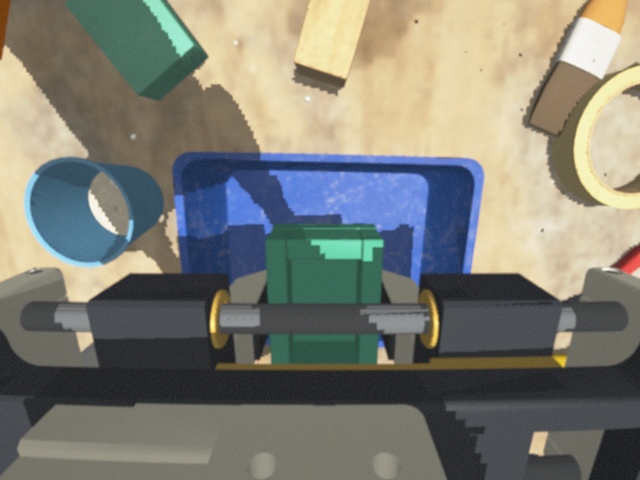

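View pics/t5.png

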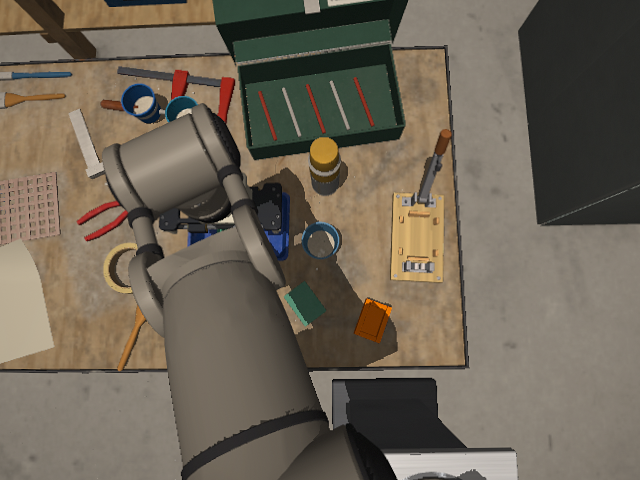

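The block is centred over the tray: rim columns 175 to 483, block columns 266 to 382. Next I lower it.

```bash
python3 -m pendant '[{"slide":[0,0,3],"spin":0},{"slide":[0,0,5.5],"spin":0},{"slide":[0,0,7.2],"spin":0},{"slide":[0,0,8],"spin":0},{"slide":[0,0,8.4],"spin":0}]'
python3 -m pendant '[{"slide":[0,0,0.1],"spin":0},{"slide":[0,0,0.25],"spin":0},{"slide":[0,0,0.25],"spin":0}]'
```

```text
time_s: 7.4
tool_pos: [576.3, 346.2, 17.1]
tcp_rot: [0.0, 0.008, 1.0, 0.0]
ft_force: [-0.7, 0.3, -0.0]
finger_gap: 49.9
time_s: 7.7
tool_pos: [576.2, 346.8, 15.1]
tcp_rot: [0.001, 0.008, 1.0, 0.0]
ft_force: [0.8, -0.5, -1.6]
finger_gap: 49.6
```

```bash
python3 -m pendant '[{"slide":[0,0,0.15],"spin":0},{"slide":[0,0,0.25],"spin":0},{"slide":[0,0,0.25],"spin":0}]'
python3 -m pendant '[{"slide":[0,0,0],"spin":0},{"slide":[0,0,0],"spin":0},{"slide":[0,0,0],"spin":0},{"slide":[0,0,0],"spin":0}]' 0.22
```

```text
time_s: 8.0
tool_pos: [575.9, 346.8, 12.2]
tcp_rot: [0.0, 0.008, 1.0, 0.0]
ft_force: [-0.9, -0.5, 2.9]
finger_gap: 49.9
time_s: 8.4
tool_pos: [575.8, 346.6, 11.6]
tcp_rot: [-0.0, 0.008, 1.0, 0.0]
ft_force: [0.3, -0.7, -0.8]
finger_gap: 71.1
```

```bash
python3 -m pendant '[{"slide":[0,0,-2],"spin":0},{"slide":[0,0,-5],"spin":0},{"slide":[0,0,-9],"spin":0},{"slide":[0,0,-13],"spin":0},{"slide":[0,0,-15],"spin":0}]'
python3 - <<'E'
from h import *
print(np.round(robot.get_state()["joints"],2))
go(np.array([450,215]),160,np.radians(125.6))
E
```

```text
time_s: 8.9
tool_pos: [577.1, 347.3, 166.1]
tcp_rot: [0.003, 0.008, 1.0, 0.001]
ft_force: [-0.1, -0.1, 0.6]
finger_gap: 71.8
[ 0.43  0.66  1.16  0.    1.32 -1.13]
slide cm [ 12.49 -13.43   0.51] spin -36.5 | tooly 89.1 t 8.9 F [-0.1 -0.1  0.6]
```

```bash
python3 -m pendant '[{"slide":[2.5,-2.7,0],"spin":-8},{"slide":[5.5,-6,0],"spin":-16},{"slide":[8.5,-9.5,0],"spin":-24},{"slide":[11,-12,0],"spin":-32},{"slide":[12,-13.2,0.5],"spin":-36.5}]' 0
python3 -m pendant '[{"slide":[0,0,0],"spin":0},{"slide":[0,0,0],"spin":0}]'
python3 - <<'E'
from h import *
s,im=grab('wrist','w6');print(s["tool_pos"],np.round(s["joints"],2))
grab('top','t6')
hsv=cv2.cvtColor(im,cv2.COLOR_RGB2HSV)
m=cv2.inRange(hsv,np.array((65,60,30)),np.array((95,255,255)));m[300:]=0
for c in cv2.findContours(m,0,1)[0]:
    if cv2.contourArea(c)>800: print(cv2.boundingRect(c),cv2.minAreaRect(onplane("wrist",c.reshape(-1,2),30,s)[:,:2].astype(np.float32)))
E
```

```text
time_s: 9.4
tool_pos: [451.6, 215.0, 157.4]
tcp_rot: [-0.0, -0.308, 0.952, -0.0]
ft_force: [0.1, -0.3, -0.8]
finger_gap: 91.6
time_s: 9.6
tool_pos: [454.4, 216.9, 157.2]
tcp_rot: [0.001, -0.304, 0.953, 0.0]
ft_force: [0.3, 0.3, 1.0]
finger_gap: 91.8
[454.37593973 216.90744249 157.20770478] [ 0.29  0.37  1.69  0.    1.08 -1.9 ]
(323, 169, 58, 81) ((426.2400817871094, 225.61618041992188), (70.55255889892578, 48.69545364379883), 35.37247848510742)
```

View pics/w6.png

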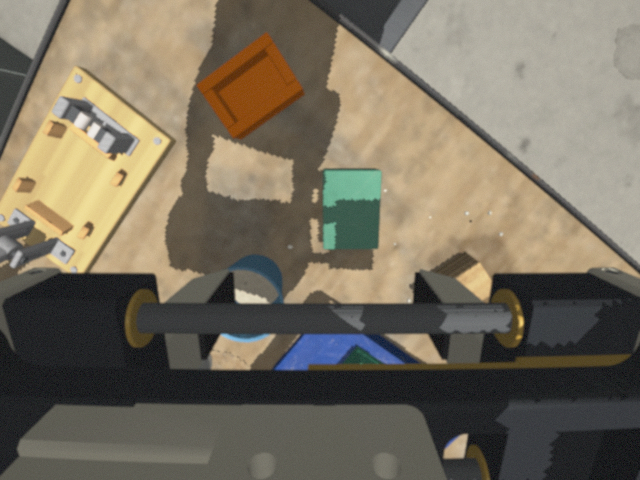

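View pics/t6.png

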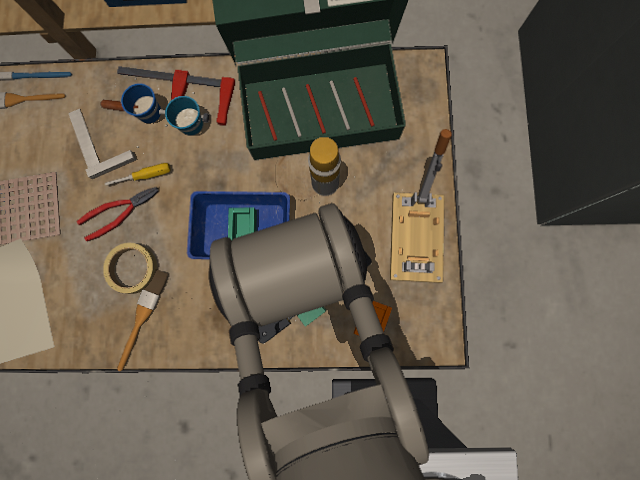

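```bash
python3 - <<'E'
from h import *
go(np.array([427.5,226]),40,np.radians(125.4))
E
```

```text
slide cm [ 1.72  2.29 11.69] spin 0.1 | tooly 125.5 t 9.7 F [0.1 0.1 0.9]
```

```bash
python3 -m pendant '[{"slide":[1.7,2.3,3],"spin":0},{"slide":[1.7,2.3,6],"spin":0},{"slide":[1.7,2.3,9],"spin":0},{"slide":[1.7,2.3,11],"spin":0},{"slide":[1.7,2.3,11],"spin":0}]' 0
python3 - <<'E'
from h import *
go(np.array([427.5,226]),6.5,np.radians(125.4))
grab('wrist','w7')
E
```

```text
time_s: 10.2
tool_pos: [425.3, 225.5, 44.3]
tcp_rot: [-0.003, -0.305, 0.952, 0.0]
ft_force: [0.7, 0.1, 0.4]
finger_gap: 91.8
slide cm [-0.22 -0.09  3.77] spin 0.2 | tooly 125.6 t 10.2 F [0.7 0.1 0.4]
```

View pics/w7.png

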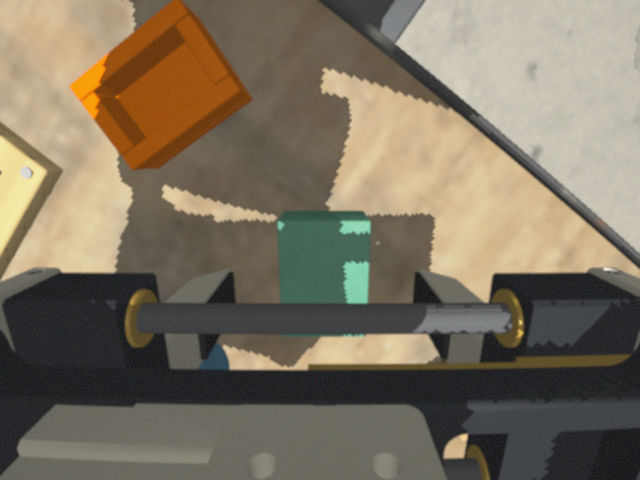

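```bash
python3 -m pendant '[{"slide":[-0.05,0,1.5],"spin":0},{"slide":[-0.05,0,2.8],"spin":0},{"slide":[-0.05,0,3.5],"spin":0},{"slide":[-0.05,0,3.7],"spin":0},{"slide":[-0.05,0,3.7],"spin":0}]' 0
python3 - <<'E'
from h import *
go(np.array([427.5,226]),6.5,np.radians(125.4))
E
python3 -m pendant '[{"slide":[0,0,0],"spin":0},{"slide":[0,0,0],"spin":0},{"slide":[0,0,0],"spin":0},{"slide":[0,0,0],"spin":0},{"slide":[0,0,0],"spin":0}]' 1 25
python3 -m pendant '[{"slide":[0,0,0],"spin":0},{"slide":[0,0,0],"spin":0},{"slide":[0,0,0],"spin":0}]'
python3 - <<'E'
from h import *
go(np.array([427.5,226]),6.5,np.radians(125.4))
E
```

```text
time_s: 10.75
tool_pos: [427.4, 226.0, 10.2]
tcp_rot: [0.0, -0.305, 0.952, 0.0]
ft_force: [0.4, -0.2, 0.9]
finger_gap: 91.6
slide cm [-0.01 -0.01  0.37] spin 0.2 | tooly 125.6 t 10.75 F [ 0.4 -0.2  0.9]
time_s: 11.25
tool_pos: [426.9, 225.7, 9.8]
tcp_rot: [0.0, -0.305, 0.952, 0.0]
ft_force: [0.3, 0.5, -0.1]
finger_gap: 56.8
time_s: 11.55
tool_pos: [426.9, 225.7, 9.8]
tcp_rot: [0.0, -0.305, 0.952, 0.0]
ft_force: [-0.2, -0.2, 1.0]
finger_gap: 49.8
slide cm [-0.06 -0.01  0.33] spin 0.2 | tooly 125.6 t 11.55 F [-0.2 -0.2  1. ]
```

```bash
python3 -m pendant '[{"slide":[0,0,-1],"spin":0},{"slide":[0,0,-3],"spin":0},{"slide":[0,0,-6],"spin":0},{"slide":[0,0,-9],"spin":0},{"slide":[0,0,-13],"spin":0}]'
python3 - <<'E'
from h import *
go(j2w(0,0),140,JY+np.pi/2)
s=robot.get_state();print(s["finger_gap"],s["tool_pos"])
E
```

```text
time_s: 12.05
tool_pos: [425.8, 225.3, 140.6]
tcp_rot: [-0.001, -0.305, 0.952, -0.0]
ft_force: [0.4, 0.5, -1.2]
finger_gap: 49.7
slide cm [  2.51 -25.11   0.04] spin 40.0 | tooly 125.6 t 12.05 F [ 0.4  0.5 -1.2]
49.69140097063138 [425.83969831 225.3243131  140.56892726]
```

```bash
python3 -m pendant '[{"slide":[0.4,-4,0],"spin":6},{"slide":[0.8,-8,0],"spin":13},{"slide":[1.2,-12,0],"spin":20},{"slide":[1.6,-16,0],"spin":27},{"slide":[2,-20,0],"spin":34}]'
python3 -m pendant '[{"slide":[0,0,0],"spin":0}]'
python3 - <<'E'
from h import *
go(j2w(0,0),110,JY+np.pi/2)
E
```

```text
time_s: 12.55
tool_pos: [527.4, 49.9, 140.4]
tcp_rot: [0.0, -0.011, 1.0, 0.0]
ft_force: [1.2, 0.4, -1.0]
finger_gap: 49.9
time_s: 12.65
tool_pos: [529.2, 47.4, 140.3]
tcp_rot: [0.001, -0.01, 1.0, -0.001]
ft_force: [-0.8, 0.4, -0.8]
finger_gap: 50.0
slide cm [-2.14 -4.13  3.04] spin 5.6 | tooly 91.2 t 12.65 F [-0.8  0.4 -0.8]
```

```bash
python3 -m pendant '[{"slide":[-1,-2,1],"spin":3},{"slide":[-2.1,-4.1,2],"spin":5.6},{"slide":[-2.1,-4.1,3],"spin":5.6},{"slide":[-2.1,-4.1,3],"spin":5.6}]'
python3 - <<'E'
from h import *
go(j2w(0,0),110,JY+np.pi/2)
s,im=grab('wrist','w8');print(s["tool_pos"])
grab('top','t8')
E
```

```text
time_s: 13.05
tool_pos: [547.6, 11.5, 108.5]
tcp_rot: [-0.002, 0.035, 0.999, 0.0]
ft_force: [0.2, -0.7, 0.1]
finger_gap: 49.8
slide cm [-0.42 -0.47 -0.15] spin 0.4 | tooly 86.0 t 13.05 F [ 0.2 -0.7  0.1]
[547.63339605  11.48207391 108.48428552]
```

View pics/w8.png

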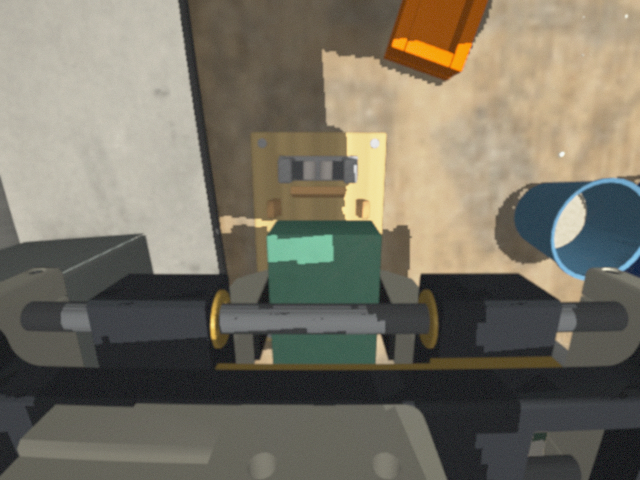

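```bash
python3 - <<'E'
from h import *
a=cv2.imread("pics/t6.png")[185:290,380:455];cv2.imwrite("pics/t6c.png",cv2.resize(a,None,fx=8,fy=5.6,interpolation=2))
a=cv2.imread("pics/w8.png")[120:300,230:400];cv2.imwrite("pics/w8c.png",cv2.resize(a,None,fx=4,fy=3,interpolation=2))
E
```

```text
(no output)
```

View pics/t6c.png

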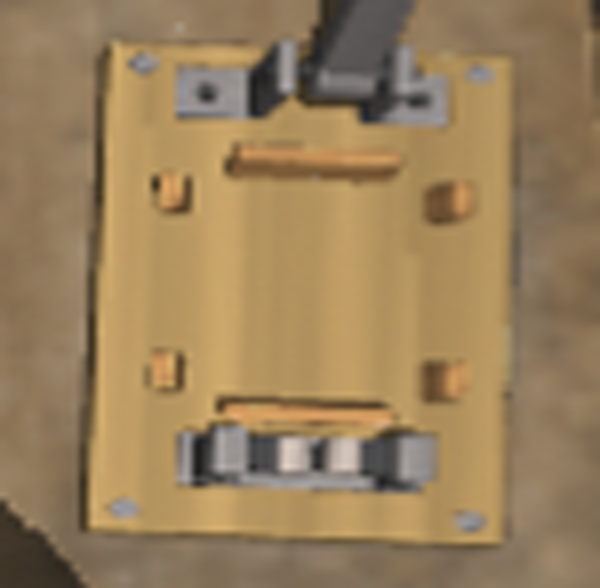

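View pics/w8c.png

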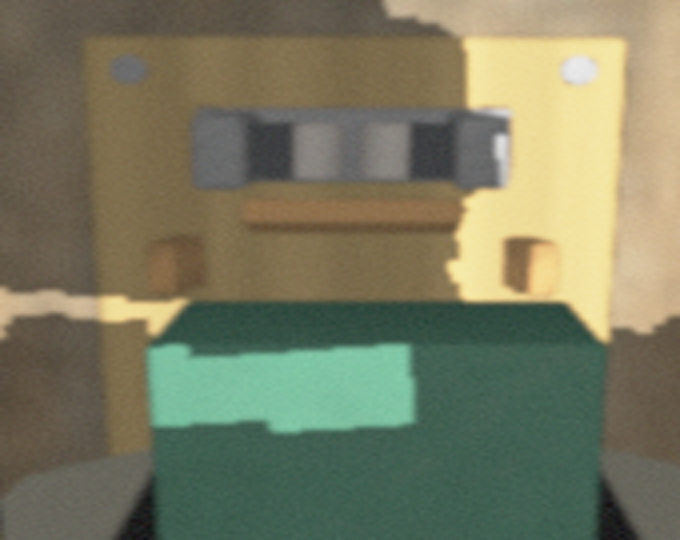

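```bash
python3 - <<'E'
from h import *
f=lambda p:(np.array(p,float)+.5)/[8,5.6]+[380,185]-.5
P=onplane("top",f([(175,190),(458,198),(170,370),(452,380)]),27)[:,:2];print(np.round(P,1),P.mean(0))
P=onplane("top",f([(315,152),(308,412)]),27)[:,:2];print(np.round(P,1),P.mean(0))
P=onplane("top",f([(117,45),(513,58),(505,543),(88,528)]),15)[:,:2];print("plate",np.round(P,1),P.mean(0))
s=robot.get_state();q=s["tcp_rot"];R=Rt.from_quat([q[1],q[2],q[3],q[0]]).as_matrix()
tz=s["tool_pos"][2]
print(s["tool_pos"])
for row,z in((235,tz+20.2),(220.7,tz-9.8)):
    X=onplane("wrist",[(324,row)],z,s)[0];print(row,R.T@(X-s["tool_pos"]))
g=lambda p:(np.array(p,float)+.5)/[4,3]+[230,120]-.5
X=onplane("wrist",g([(85,38),(627,38)]),15,s);print("plate catch end",X.mean(0)[:2], j2w(-86,0))
X=onplane("wrist",g([(180,250),(530,250)]),27,s);print("pegs",X[:,:2],X.mean(0)[:2])
E
```

```text
[[586.5  38.3]
 [582.2 -29.2]
 [524.4  42.3]
 [519.6 -24.2]] [553.19064533   6.82043338]
[[599.    4.1]
 [509.5  10.4]] [554.24290662   7.26985305]
plate [[640.9  48.1]
 [634.  -48.4]
 [465.  -36.4]
 [472.1  62.3]] [552.98983385   6.40576113]
[548.382261    12.01291044 109.82627146]
235 [ 34.31341338  -0.53054755 -20.16624976]
220.7 [34.04630809 -0.51098283  9.83351204]
plate catch end [466.73434749  13.29421418] [465.75346331  13.09783642]
pegs [[514.49219038 -22.23733794]
 [518.92114478  41.5232313 ]] [516.70666758   9.64294668]
```

```bash
python3 -m pendant '[{"slide":[-0.3,-0.5,0],"spin":0.3},{"slide":[-0.3,-0.5,0],"spin":0.3},{"slide":[-0.3,-0.5,0],"spin":0.3}]'
python3 - <<'E'
from h import *
go([551.5,6.7],32,JY+np.pi/2)
E
```

```text
time_s: 13.45
tool_pos: [551.8, 6.0, 110.1]
tcp_rot: [0.0, 0.038, 0.999, 0.0]
ft_force: [0.1, -0.2, -1.0]
finger_gap: 50.0
slide cm [0.04 0.07 7.81] spin 0.1 | tooly 85.7 t 13.45 F [ 0.1 -0.2 -1. ]
```

```bash
python3 -m pendant '[{"slide":[0,0.07,2],"spin":0},{"slide":[0,0.07,4],"spin":0},{"slide":[0,0.07,5],"spin":0},{"slide":[0,0.07,6],"spin":0},{"slide":[0,0.07,6.5],"spin":0}]'
python3 -m pendant '[{"slide":[0,0,0.5],"spin":0},{"slide":[0,0,0.8],"spin":0},{"slide":[0,0,0.8],"spin":0}]'
python3 - <<'E'
from h import *
go([551.5,6.7],24.8,JY+np.pi/2)
grab('wrist','w9');grab('side','s9')
a=cv2.imread('pics/s9.png')[280:380,250:410];cv2.imwrite('pics/s9c.png',cv2.resize(a,None,fx=4.5,fy=4.5,interpolation=2))
E
```

```text
time_s: 13.95
tool_pos: [551.7, 6.6, 44.1]
tcp_rot: [-0.0, 0.038, 0.999, 0.0]
ft_force: [-0.1, -0.4, -0.9]
finger_gap: 49.9
time_s: 14.25
tool_pos: [551.7, 6.5, 36.6]
tcp_rot: [-0.0, 0.038, 0.999, 0.0]
ft_force: [0.8, -0.3, -1.0]
finger_gap: 49.8
slide cm [0.03 0.02 1.18] spin 0.1 | tooly 85.7 t 14.25 F [ 0.8 -0.3 -1. ]
```

View pics/s9c.png

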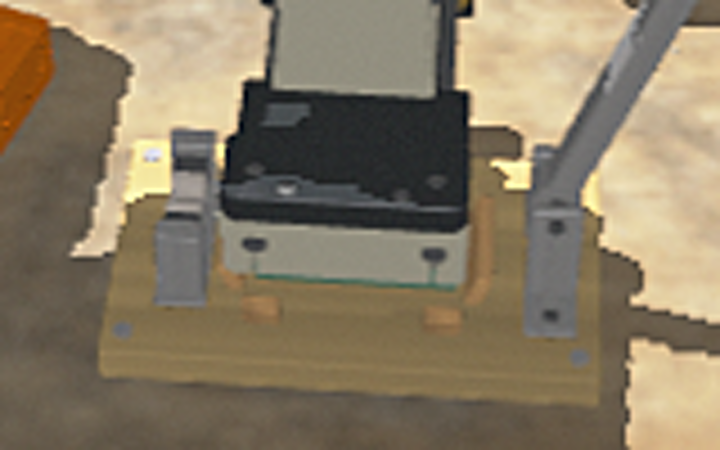

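View pics/w9.png

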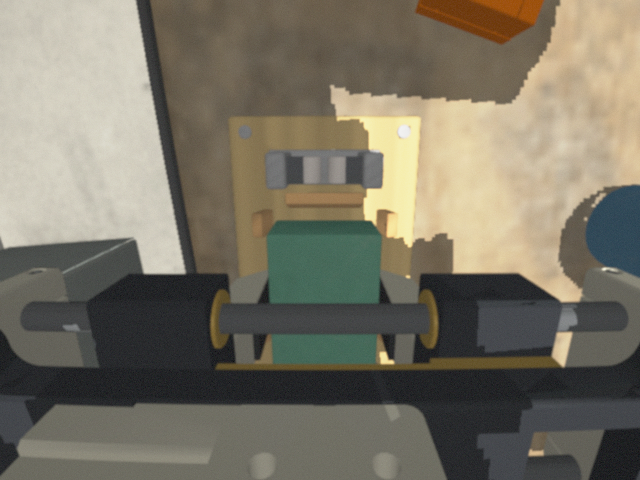

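```bash
python3 -m pendant '[{"slide":[0,0,0.4],"spin":0},{"slide":[0,0,0.7],"spin":0},{"slide":[0,0,0.9],"spin":0},{"slide":[0,0,0.9],"spin":0}]'
python3 -m pendant '[{"slide":[0,0,0.15],"spin":0},{"slide":[0,0,0.3],"spin":0},{"slide":[0,0,0.3],"spin":0}]'
python3 -c "
from h import *
go([551.5,6.7],24.8,JY+np.pi/2)"
```

```text
time_s: 14.75
tool_pos: [551.5, 6.5, 27.3]
tcp_rot: [-0.0, 0.038, 0.999, 0.0]
ft_force: [-0.1, 0.1, -0.7]
finger_gap: 49.5
time_s: 15.05
tool_pos: [551.9, 6.5, 24.8]
tcp_rot: [0.0, 0.038, 0.999, 0.0]
ft_force: [0.6, -0.4, -0.4]
finger_gap: 49.6
slide cm [ 0.04  0.02 -0.  ] spin 0.1 | tooly 85.7 t 15.05 F [ 0.6 -0.4 -0.4]
```

```bash
python3 -m pendant '[{"slide":[0,0,0.1],"spin":0},{"slide":[0,0,0.15],"spin":0},{"slide":[0,0,0.15],"spin":0}]'
python3 -m pendant '[{"slide":[0,0,0],"spin":0},{"slide":[0,0,0],"spin":0},{"slide":[0,0,0],"spin":0},{"slide":[0,0,0],"spin":0},{"slide":[0,0,0],"spin":0}]' 0
```

```text
time_s: 15.35
tool_pos: [551.9, 6.5, 24.7]
tcp_rot: [0.0, 0.038, 0.999, -0.0]
ft_force: [-5.0, -0.2, 12.9]
finger_gap: 49.6
time_s: 15.85
tool_pos: [551.7, 6.5, 23.0]
tcp_rot: [-0.0, 0.038, 0.999, 0.0]
ft_force: [-0.3, 1.2, 0.8]
finger_gap: 85.4
```

```bash
python3 -m pendant '[{"slide":[0,0,-1],"spin":0},{"slide":[0,0,-4],"spin":0},{"slide":[0,0,-8],"spin":0},{"slide":[0,0,-12],"spin":0},{"slide":[0,0,-16],"spin":0}]' 0
python3 -m pendant '[{"slide":[1,0,-3],"spin":0},{"slide":[3,0,-5],"spin":0},{"slide":[5,0,-6.5],"spin":0}]' 1 20
python3 - <<'E'
from h import *
s,_=grab('wrist','w10');print(s['tool_pos']);grab('side','s10');grab('top','t10')
a=cv2.imread('pics/s10.png')[220:380,250:450];cv2.imwrite('pics/s10c.png',cv2.resize(a,None,fx=3.7,fy=3.7,interpolation=2))
E
```

```text
time_s: 16.35
tool_pos: [551.5, 6.5, 185.5]
tcp_rot: [0.0, 0.038, 0.999, 0.0]
ft_force: [0.4, -0.4, -0.1]
finger_gap: 92.1
time_s: 16.65
tool_pos: [501.6, 10.3, 250.5]
tcp_rot: [0.001, 0.038, 0.999, -0.0]
ft_force: [-0.7, 1.0, -1.2]
finger_gap: 72.6
[501.64046371  10.26102803 250.54120253]
```

View pics/s10c.png

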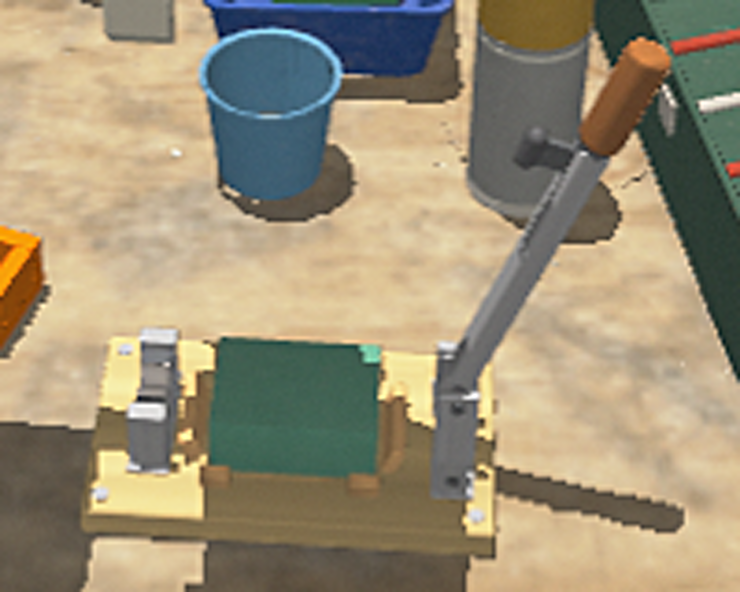

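View pics/w10.png

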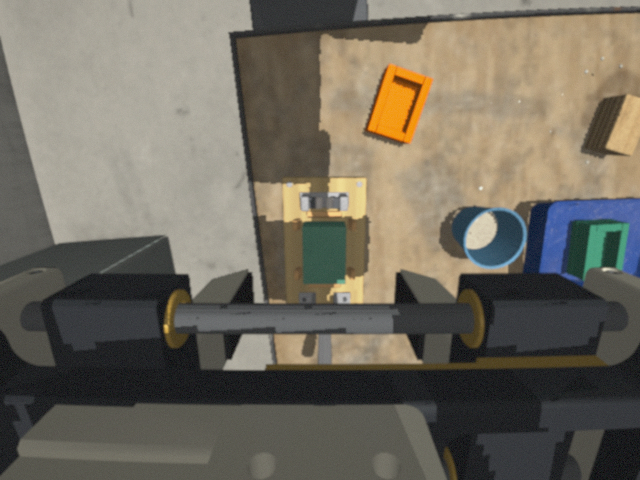

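```bash
python3 - <<'E'
from h import *
f=lambda p:(np.array(p,float)+.5)/3.7+[250,220]-.5
P=onplane("side",f([(218,339),(382,346),(380,432),(211,420)]),45)[:,:2];print(np.round(P,1),P.mean(0))
print("pred", [np.round(j2w(x,y),1) for x,y in((-35,25),(35,25),(35,-25),(-35,-25))])
im=cv2.imread("pics/t10.png");hsv=cv2.cvtColor(im,cv2.COLOR_BGR2HSV)
m=cv2.inRange(hsv,np.array((65,50,20)),np.array((95,255,255)));k=np.zeros_like(m);k[205:262,395:445]=m[205:262,395:445]
cs=cv2.findContours(k,0,1)[0]
for c in cs:
  if cv2.contourArea(c)>100: print(cv2.boundingRect(c),cv2.minAreaRect(onplane("top",c.reshape(-1,2),45)[:,:2].astype(np.float32)))
o=lambda z: None
# bar grip end
print("grip end side px",f([(645,48)]))
cv2.imwrite('pics/t10c.png',cv2.resize(im[110:290,370:480],None,fx=4,fy=3.3,interpolation=2))
E
```

```text
[[519.2  31.6]
 [589.6  27.7]
 [586.6 -20.4]
 [517.2 -14.1]] [553.13407762   6.19482476]
pred [array([518.5,  34.1]), array([588.3,  28.7]), array([584.5, -21.1]), array([514.7, -15.7])]
grip end side px [[423.95945946 232.60810811]]
```

View pics/t10c.png

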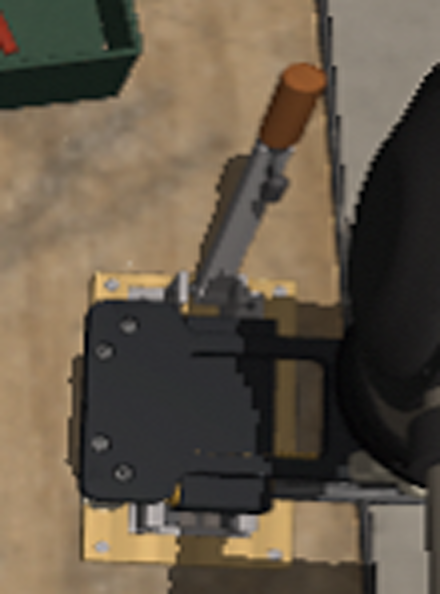

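```bash
sed -i 's/^JC=.*;/JC=np.array([552.3,6.5]);/' h.py; python3 - <<'E'
from h import *
p,e=tri(ray("top",[(445.4,133.6)]),ray("side",[(424,232.6)]));print(p,e)
h=j2w(68,0);d=p[:2]-h;c=np.cos(JY)*d[0]+np.sin(JY)*d[1];print("hinge",h,"q",np.pi-np.arctan2(p[2]-53,c),np.hypot(c,p[2]-53), "lat",-np.sin(JY)*d[0]+np.cos(JY)*d[1])
# waypoints for closing push: TCP in jig frame, closed fingertips behind bar
for q in (1.9,1.57,1.2,.9,.6,.3,.1,0):
    g=np.array([68-164*np.cos(q),53+164*np.sin(q)]);print(q,np.round(g,0),np.round(j2w(g[0],0),1))
E
```

```text
[676.28631706  -1.06902246 230.59587348] 1.1572407076458446
hinge [620.09958715   1.28310609] q 1.877282738953066 186.2764414119515 lat 1.9653950704778906
1.9 [121. 208.] [673.   -2.8]
1.57 [ 68. 217.] [620.    1.3]
1.2 [  9. 206.] [560.8   5.8]
0.9 [-34. 181.] [518.5   9.1]
0.6 [-67. 146.] [485.1  11.7]
0.3 [-89. 101.] [463.9  13.3]
0.1 [-95.  69.] [457.4  13.8]
0 [-96.  53.] [456.6  13.9]
```

```bash
python3 - <<'E'
from h import *
go(j2w(118,1.5),262,JY+np.pi/2)
E
python3 -m pendant '[{"slide":[-3,-0.1,-1],"spin":0},{"slide":[-7,-0.3,-1.2],"spin":0},{"slide":[-11,-0.5,-1.2],"spin":0},{"slide":[-14,-0.5,-1.2],"spin":0},{"slide":[-15.5,-0.5,-1.2],"spin":0}]' 0.35 25
python3 - <<'E'
from h import *
go(j2w(118,1.5),190,JY+np.pi/2)
print(np.round(robot.get_state()['joints'],2))
E
```

```text
slide cm [-16.86   0.13  -1.15] spin 0.1 | tooly 85.7 t 16.8 F [0.4 0.5 0.4]
time_s: 17.3
tool_pos: [658.4, -6.9, 257.7]
tcp_rot: [-0.001, 0.038, 0.999, 0.0]
ft_force: [-0.4, 0.6, 0.3]
finger_gap: 59.5
slide cm [-1.13  0.67  6.77] spin 0.0 | tooly 85.6 t 17.3 F [-0.4  0.6  0.3]
[-0.13  0.58  1.05  0.    1.51 -1.62]
```

```bash
python3 -m pendant '[{"slide":[-1.1,0.65,0],"spin":0},{"slide":[-1.1,0.65,0],"spin":0},{"slide":[-1.1,0.65,0],"spin":0}]'
python3 - <<'E'
from h import *
go(j2w(118,1.5),190,JY+np.pi/2)
grab('side','s11');s,_=grab('wrist','w11')
a=cv2.imread('pics/s11.png')[180:380,300:500];cv2.imwrite('pics/s11c.png',cv2.resize(a,None,fx=3,fy=3,interpolation=2))
g=np.array([*j2w(118,0),209]);print(proj("wrist",[g],s),proj("side",[g,s['tool_pos']]))
E
```

```text
time_s: 17.6
tool_pos: [667.4, -0.8, 258.9]
tcp_rot: [-0.001, 0.038, 0.999, 0.0]
ft_force: [0.1, -0.3, 0.2]
finger_gap: 59.3
slide cm [-0.28 -0.01  6.89] spin 0.1 | tooly 85.7 t 17.6 F [ 0.1 -0.3  0.2]
[[322.51103858 262.22707465]] [[418.00046097 245.66717114]
 [420.10552268 214.91994048]]
```

View pics/s11c.png

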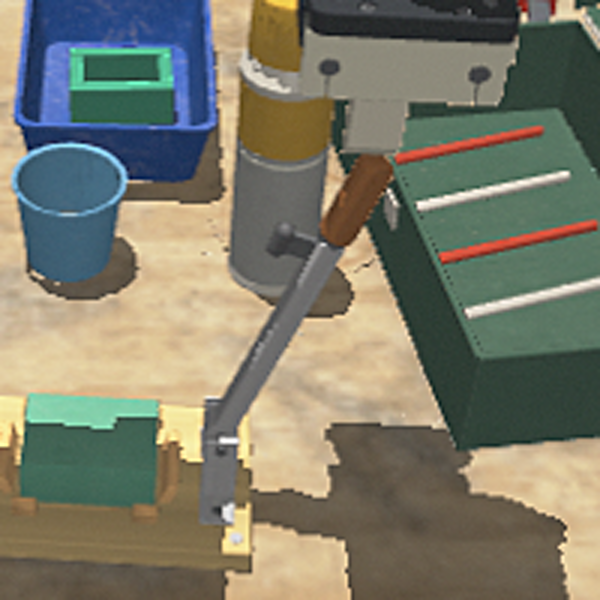

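View pics/w11.png

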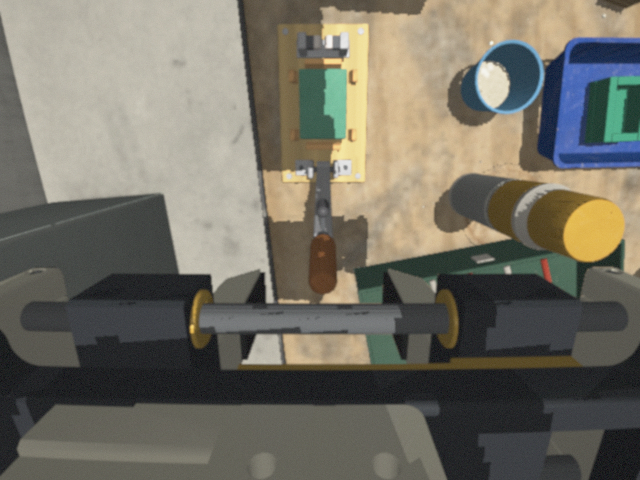

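```bash
python3 -m pendant '[{"slide":[-0.3,0,2],"spin":0},{"slide":[-0.3,0,4],"spin":0},{"slide":[-0.3,0,6],"spin":0},{"slide":[-0.3,0,6.9],"spin":0},{"slide":[-0.3,0,6.9],"spin":0}]'
python3 -m pendant '[{"slide":[0,0,0],"spin":0},{"slide":[0,0,0],"spin":0},{"slide":[0,0,0],"spin":0},{"slide":[0,0,0],"spin":0},{"slide":[0,0,0],"spin":0}]' 1 20
python3 - <<'E'
from h import *
s=robot.get_state()
d=s['tool_pos'][:2]-j2w(0,0);jx=np.cos(JY)*d[0]+np.sin(JY)*d[1];z=s['tool_pos'][2]
print(s['tool_pos'],jx,-np.sin(JY)*d[0]+np.cos(JY)*d[1])
q0=np.pi-np.arctan2(z+19-53,jx-68);r=np.hypot(z+19-53,jx-68);print("q of grasp pt",q0,r)
q0=1.877
for k in range(0,20):
    q=q0-0.13*k
    if q<-.02: break
    print(round(q,2),"tool x %.2f z %.2f"%(-(68-164*np.cos(q)-jx)/10,-(53+164*np.sin(q)-19-z)/10))
E
```

```text
time_s: 18.2
tool_pos: [669.6, -1.0, 190.2]
tcp_rot: [-0.001, 0.038, 0.999, 0.0]
ft_force: [-0.1, -0.5, 0.7]
finger_gap: 59.6
time_s: 18.7
tool_pos: [670.6, -1.0, 191.6]
tcp_rot: [0.0, 0.038, 0.999, 0.0]
ft_force: [0.0, 0.5, -0.4]
finger_gap: 24.4
[670.62914563  -1.01755675 191.56069769] 118.55713996857337 1.582696405217166
q of grasp pt 1.8812919355758573 165.47325421056277
1.88 tool x 0.11 z 0.12
1.75 tool x 2.18 z -0.39
1.62 tool x 4.30 z -0.63
1.49 tool x 6.43 z -0.59
1.36 tool x 8.54 z -0.27
1.23 tool x 10.58 z 0.32
1.1 tool x 12.54 z 1.16
0.97 tool x 14.37 z 2.26
0.84 tool x 16.04 z 3.58
0.71 tool x 17.52 z 5.10
0.58 tool x 18.80 z 6.81
0.45 tool x 19.84 z 8.67
0.32 tool x 20.64 z 10.64
0.19 tool x 21.17 z 12.71
0.06 tool x 21.43 z 14.82
```

```bash
python3 -m pendant '[{"slide":[0,0,0],"spin":0},{"slide":[0,0,0],"spin":0},{"slide":[0,0,0],"spin":0}]' 1 20
python3 -m pendant '[{"slide":[1,-0.01,-0.3],"spin":0},{"slide":[2.1,-0.02,-0.5],"spin":0},{"slide":[3.2,-0.02,-0.65],"spin":0},{"slide":[4.3,-0.03,-0.7],"spin":0},{"slide":[5.3,-0.04,-0.75],"spin":0}]'
python3 - <<'E'
from h import *
s=robot.get_state();print(s['ft_force'],s['finger_gap'])
E
```

```text
time_s: 19.0
tool_pos: [670.5, -1.8, 191.4]
tcp_rot: [0.0, 0.038, 0.999, -0.001]
ft_force: [-0.3, -5.4, 1.9]
finger_gap: 17.4
time_s: 19.5
tool_pos: [618.6, 2.0, 199.6]
tcp_rot: [0.002, 0.038, 0.999, -0.0]
ft_force: [2.9, -3.4, -0.3]
finger_gap: 18.0
[ 2.85229051 -3.39890686 -0.29651706] 17.96942447559378
```

```bash
python3 -m pendant '[{"slide":[1.1,-0.05,0.1],"spin":0},{"slide":[3.2,-0.1,0.4],"spin":0},{"slide":[5.25,-0.1,1],"spin":0},{"slide":[7.2,-0.1,1.85],"spin":0},{"slide":[9.05,-0.1,2.95],"spin":0}]'
python3 - <<'E'
from h import *
s=robot.get_state();
d=s['tool_pos'][:2]-j2w(0,0);jx=np.cos(JY)*d[0]+np.sin(JY)*d[1];z=s['tool_pos'][2]
print(np.pi-np.arctan2(z+19-53,jx-68),np.hypot(z+19-53,jx-68))
E
```

```text
time_s: 20.0
tool_pos: [527.4, 8.6, 171.5]
tcp_rot: [0.002, 0.038, 0.999, -0.0]
ft_force: [-4.3, -1.2, 9.8]
finger_gap: 17.3
0.9763593913855968 165.97124310408407
```

```bash
python3 -m pendant '[{"slide":[0.1,0,-0.1],"spin":0}]'
python3 -m pendant '[{"slide":[1.7,0,1.4],"spin":0},{"slide":[3.2,0,2.95],"spin":0},{"slide":[4.5,0,4.65],"spin":0},{"slide":[5.5,0,6.5],"spin":0},{"slide":[6.3,0,8.5],"spin":0}]'
python3 - <<'E'
from h import *
s,_=grab('wrist','w12');grab('side','s12')
d=s['tool_pos'][:2]-j2w(0,0);jx=np.cos(JY)*d[0]+np.sin(JY)*d[1];z=s['tool_pos'][2]
print(jx,np.pi-np.arctan2(z+19-53,jx-68),np.hypot(z+19-53,jx-68),s['ft_force'])
a=cv2.imread('pics/s12.png')[180:380,200:400];cv2.imwrite('pics/s12c.png',cv2.resize(a,None,fx=3,fy=3,interpolation=2))
E
```

```text
time_s: 20.1
tool_pos: [524.1, 8.9, 169.8]
tcp_rot: [-0.001, 0.038, 0.999, 0.0]
ft_force: [1.9, -2.1, -6.0]
finger_gap: 17.3
time_s: 20.6
tool_pos: [460.3, 13.6, 84.8]
tcp_rot: [-0.003, 0.038, 0.999, 0.0]
ft_force: [-10.4, -3.0, 5.6]
finger_gap: 17.6
-92.29468400681337 0.3067277649651232 168.14244808935035 [-10.42577915  -3.01208641   5.58842049]
```

View pics/s12c.png

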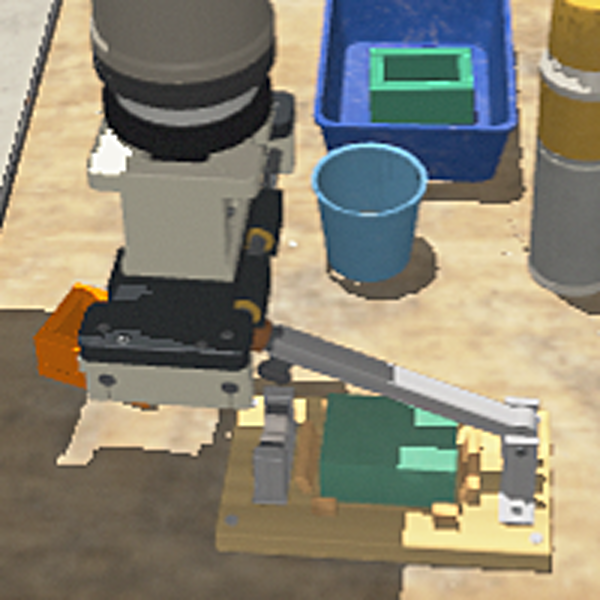

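View pics/w12.png

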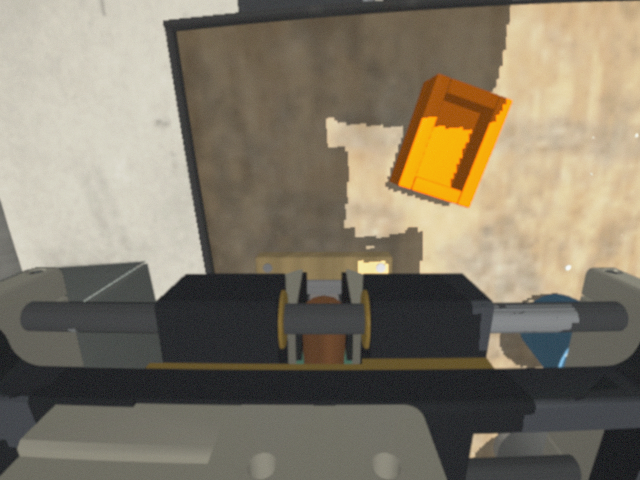

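```bash
python3 -m pendant '[{"slide":[0.2,-0.1,1],"spin":0},{"slide":[0.4,-0.1,2],"spin":0},{"slide":[0.45,-0.1,2.6],"spin":0},{"slide":[0.5,-0.1,3.1],"spin":0},{"slide":[0.5,-0.1,3.1],"spin":0}]' 1 40
python3 -m pendant '[{"slide":[0,0,0.5],"spin":0},{"slide":[0,0,1],"spin":0},{"slide":[0,0,1.4],"spin":0},{"slide":[0,0,1.8],"spin":0},{"slide":[0,0,2],"spin":0}]'
python3 -c "
from h import *
grab('side','s13')
a=cv2.imread('pics/s13.png')[180:380,200:400];cv2.imwrite('pics/s13c.png',cv2.resize(a,None,fx=3,fy=3,interpolation=2))"
```

```text
time_s: 21.2
tool_pos: [451.7, 14.2, 52.1]
tcp_rot: [-0.008, 0.038, 0.999, 0.001]
ft_force: [-17.4, 1.7, 3.4]
finger_gap: 16.8
time_s: 21.7
tool_pos: [450.3, 14.3, 32.1]
tcp_rot: [-0.009, 0.038, 0.999, 0.001]
ft_force: [-23.7, 1.6, 14.2]
finger_gap: 17.0
```

View pics/s13c.png

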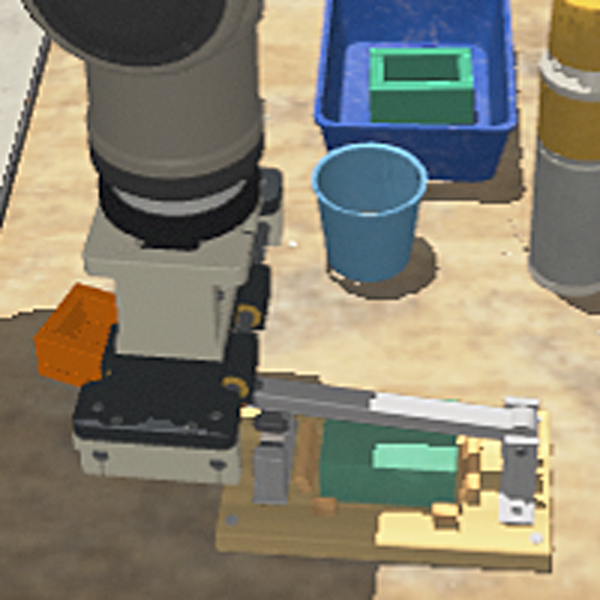

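The bar is nearly down (left end at (262,392) in the crop) but still slightly angled. The pads slipped, so I'll release and press from above with shut fingertips.

```bash
python3 -m pendant '[{"slide":[0,0,0],"spin":0},{"slide":[0,0,0],"spin":0},{"slide":[0,0,0],"spin":0}]' 0.5
python3 -m pendant '[{"slide":[0,0,-2],"spin":0},{"slide":[0,0,-5],"spin":0},{"slide":[0,0,-8],"spin":0},{"slide":[0,0,-10],"spin":0},{"slide":[0,0,-10],"spin":0}]'
python3 - <<'E'
from h import *
s,_=grab('wrist','w14');grab('side','s14')
print(s['tool_pos'],s['ft_force'],s['finger_gap'])
a=cv2.imread('pics/s14.png')[180:380,200:400];cv2.imwrite('pics/s14c.png',cv2.resize(a,None,fx=3,fy=3,interpolation=2))
E
```

```text
time_s: 22.05
tool_pos: [459.6, 12.7, 34.5]
tcp_rot: [0.001, 0.038, 0.999, 0.0]
ft_force: [0.2, -0.7, 0.3]
finger_gap: 36.3
time_s: 22.55
tool_pos: [460.9, 12.5, 137.1]
tcp_rot: [0.004, 0.038, 0.999, -0.0]
ft_force: [-0.5, -0.6, -1.1]
finger_gap: 46.0
[460.92130271  12.47914972 137.14908357] [-0.45387752 -0.60422053 -1.14649238] 46.0293257243038
```

View pics/s14c.png

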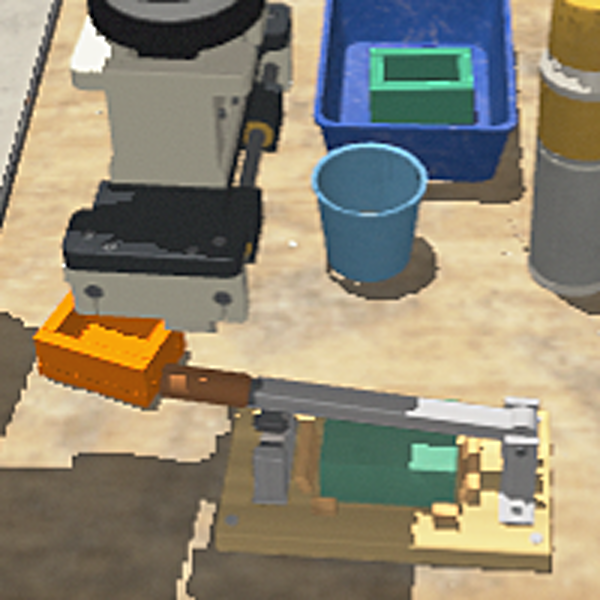

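View pics/w14.png

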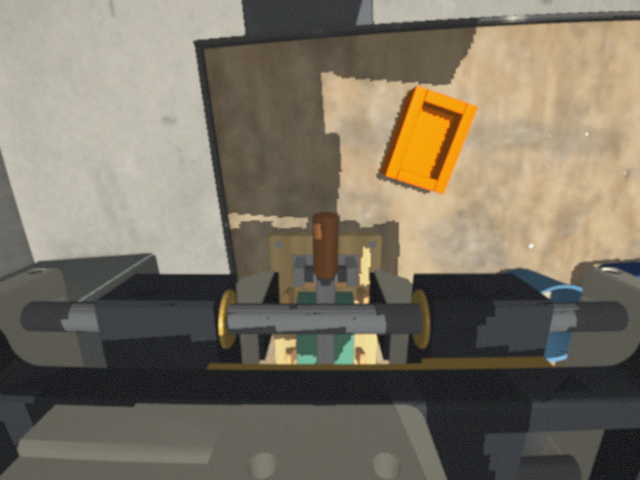

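```bash
python3 - <<'E'
from h import *
go(j2w(-97,0.5),95,JY+np.pi/2)
E
python3 -m pendant '[{"slide":[0.2,0.1,1],"spin":0},{"slide":[0.4,0.1,2],"spin":0},{"slide":[0.4,0.1,2],"spin":0},{"slide":[0.4,0.1,2.5],"spin":0},{"slide":[0.4,0.1,2.5],"spin":0}]' 1 20
python3 -m pendant '[{"slide":[0,0,0],"spin":0},{"slide":[0,0,0],"spin":0},{"slide":[0,0,0],"spin":0}]'
python3 - <<'E'
from h import *
go(j2w(-97,0.5),80,JY+np.pi/2)
E
```

```text
slide cm [0.35 0.15 3.94] spin 0.1 | tooly 85.7 t 22.65 F [0.  0.  0.1]
time_s: 23.15
tool_pos: [454.2, 14.0, 108.4]
tcp_rot: [-0.001, 0.038, 0.999, 0.0]
ft_force: [-0.1, -0.0, -0.4]
finger_gap: 10.6
time_s: 23.45
tool_pos: [454.8, 13.9, 109.4]
tcp_rot: [0.0, 0.038, 0.999, 0.0]
ft_force: [0.5, -0.0, 1.0]
finger_gap: 0.1
slide cm [-0.08  0.06  2.94] spin 0.1 | tooly 85.7 t 23.45 F [ 0.5 -0.   1. ]
```

```bash
python3 -m pendant '[{"slide":[0,0,1],"spin":0},{"slide":[0,0,2],"spin":0},{"slide":[0,0,2.8],"spin":0},{"slide":[0,0,3.2],"spin":0}]'
python3 -m pendant '[{"slide":[0,0,0.3],"spin":0},{"slide":[0,0,0.5],"spin":0}]'
python3 -m pendant '[{"slide":[0,0,0.3],"spin":0},{"slide":[0,0,0.5],"spin":0}]'
```

```text
time_s: 23.85
tool_pos: [453.6, 14.1, 76.3]
tcp_rot: [-0.001, 0.038, 0.999, 0.0]
ft_force: [-5.2, 0.9, 8.6]
finger_gap: 0.3
time_s: 24.05
tool_pos: [453.3, 14.1, 71.5]
tcp_rot: [-0.001, 0.038, 0.999, 0.0]
ft_force: [-2.7, -0.0, 4.8]
finger_gap: 0.7
time_s: 24.25
tool_pos: [454.2, 14.0, 66.6]
tcp_rot: [-0.0, 0.038, 0.999, 0.0]
ft_force: [-0.3, 0.1, 1.3]
finger_gap: 0.6
```

```bash
python3 -m pendant '[{"slide":[0,0,0.25],"spin":0},{"slide":[0,0,0.4],"spin":0}]'
python3 -m pendant '[{"slide":[0,0,0.15],"spin":0},{"slide":[0,0,0.25],"spin":0},{"slide":[0,0,0.25],"spin":0}]'
```

```text
time_s: 24.45
tool_pos: [454.7, 13.9, 62.8]
tcp_rot: [0.0, 0.038, 0.999, 0.0]
ft_force: [-0.4, -0.3, 0.7]
finger_gap: 0.4
time_s: 24.75
tool_pos: [454.8, 13.9, 61.7]
tcp_rot: [0.0, 0.038, 0.999, -0.0]
ft_force: [-4.1, 0.1, 12.5]
finger_gap: 0.6
```

```bash
python3 -m pendant '[{"slide":[0,0,-2],"spin":0},{"slide":[0,0,-5],"spin":0},{"slide":[1,1,-9],"spin":0},{"slide":[2,4,-13],"spin":0},{"slide":[2,8,-15],"spin":0}]'
python3 -m pendant '[{"slide":[0,3,0],"spin":0},{"slide":[0,7,0],"spin":0},{"slide":[0,11,0],"spin":0},{"slide":[0,15,0],"spin":0},{"slide":[0,17,0],"spin":0}]'
python3 - <<'E'
from h import *
s,_=grab('side','s15');grab('top','t15')
print(s['tool_pos'],s['ft_force'])
a=cv2.imread('pics/s15.png')[180:380,200:400];cv2.imwrite('pics/s15c.png',cv2.resize(a,None,fx=3,fy=3,interpolation=2))
a=cv2.imread('pics/t15.png')[130:350,180:460];cv2.imwrite('pics/t15c.png',cv2.resize(a,None,fx=2.6,fy=2.6,interpolation=2))
E
```

```text
time_s: 25.25
tool_pos: [441.0, 95.2, 213.9]
tcp_rot: [0.002, 0.039, 0.999, 0.0]
ft_force: [0.7, 0.3, -0.1]
finger_gap: 0.6
time_s: 25.75
tool_pos: [453.4, 267.7, 210.5]
tcp_rot: [0.0, 0.037, 0.999, 0.001]
ft_force: [0.8, -0.0, -0.6]
finger_gap: 0.5
[453.35430331 267.65724047 210.53371543] [ 0.81867425 -0.00575904 -0.61136997]
```

View pics/s15c.png

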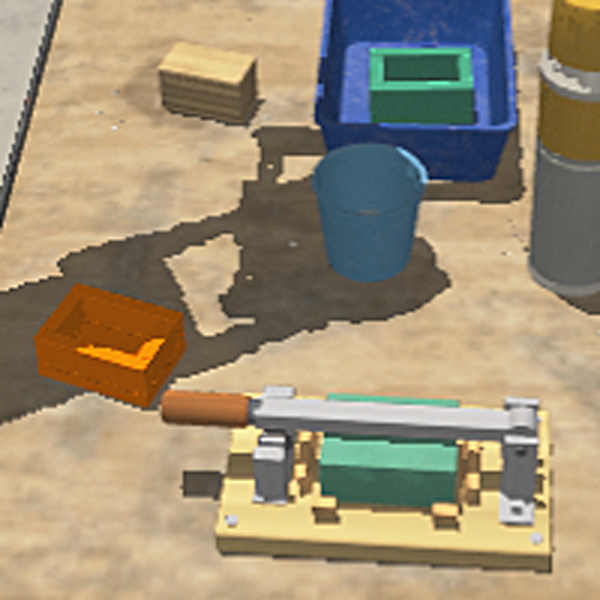

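View pics/t15c.png

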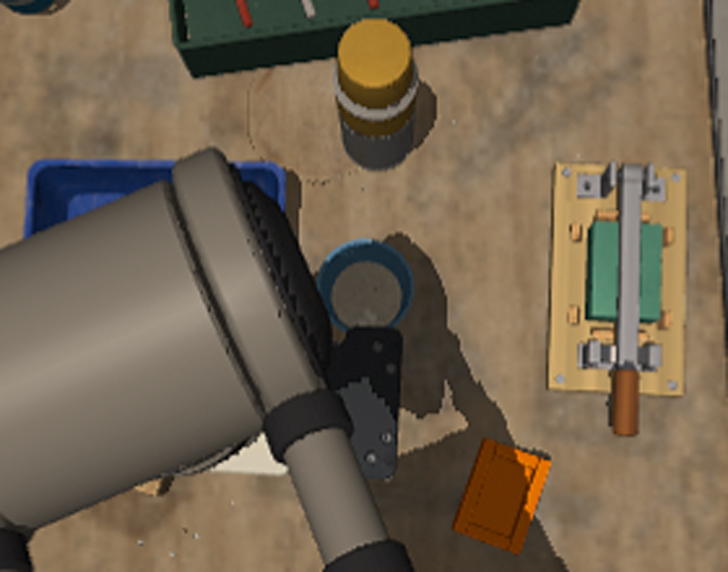

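```bash
python3 - <<'E'
from h import *
sp=(np.array([164,406])+.5)/3+[200,180]-.5; tp=(np.array([626,434])+.5)/2.6+[180,130]-.5
print("grip end",tri(ray("top",[tp]),ray("side",[sp])),"pred closed",j2w(-118,0),"z 53")
print(proj("side",[[*j2w(-118,0),53]]),sp)
print(proj("side",[[*j2w(68-186*np.cos(.08),0),53+186*np.sin(.08)]]))
s=robot.get_state();print(s['time_s'],s['ft_force'],s['finger_gap'])
E
```

```text
grip end (array([435.92807132,  14.70154771,  54.11776307]), np.float64(1.4363570998911883)) pred closed [434.64777524  15.55284532] z 53
[[254.08016329 315.04072017]] [254.33333333 315.        ]
[[253.73642026 308.41678027]]
25.85 [0.29247139 0.4184881  0.67007733] 0.37530980972381583
```

Grip end height is 54 mm, against 53 mm expected when closed. Everything else is in place and the robot is clear, so I'm handing in.

```bash
python3 -c "
from plant import robot
print(robot.sign_off())"
```

```text
the job is handed in; nothing more can be done
None
```

The changeover is done and handed in at about 26 s. I pushed the bar back to about 1.88 rad and put the carved block in the tray. The uncarved block is lowered into the nest, and the bar is swung over it and pressed home.

**Last checks:**
- **Bar:** The grip end measured 54 mm above the bench, against 53 mm when closed. While pressing, the force peaked near 9 N, dropped to about 1 N, then met a hard stop at about 62 mm, the top of the closed grip. Both fit a snap into the catch.
- **Nest:** The uncarved block met the nest floor at the expected height. Its top outline measured about 70 x 48 mm at the seated height, so it looks flat and fully down.
- **Tray and bystanders:** The pictures show the carved block upright in the tray. The cup, can, wooden block and orange look-alike look unmoved by eye; I did not re-measure them. The robot is clear of everything, with its fingers closed.

**What did not go to plan:** Closing the bar by its pinched grip failed. The pads slipped with up to 24 N sideways at the wrist, leaving the bar short of the catch. I released it and pressed it down with shut fingertips. The camera views also disagreed by 2 to 4 mm on the jig's position, and I used a value between them.

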